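Nest the tea glasses on the trivet

ROBOT

A 7-joint arm with a two-finger parallel gripper is mounted at the origin on the work surface. World frame = base frame: x ahead of the robot, y to its left, z up, the work surface at z = 0. Lengths are in m, angles in rad, forces in N, time in s.
With the tool pointing down it reaches from about 0.425 to 1.025 m from the base axis. Payload 9.4 kg.
Tool frame: the origin (TCP) lies at the very end of the fingers, on their centre line; the grasp point (between the pads) lies behind it (grip_depth is the z of the grasp point in the tool frame, in m); z points along the fingers, y is the line along which they close (so a half turn about z gives the same grasp; the last joint's range is limited). The gripper opens to 85 mm and grips with 20 to 120 N. Pads are 22 mm wide; open, the fingers measure 114 mm over their backs; the gripper's body (76 mm by 85 mm) begins 54 mm behind the grasp point. The pads swing forward as they close: fully open they stand 13 mm farther back than shut.
Start: joints at [1.235, 0.599, -0.003, 1.599, 0.002, 0.943, -0.08], TCP at [0.186, -0.701, 0.231] pointing down, gripper open.
Joint ranges: [-2.57, 2.57], [-0.35, 1.97], [-1.29, 1.29], [0.11, 2.56], [-1.05, 4.19], [0.11, 1.86], [-2.63, 2.63]. Speed limits (rad/s): [2.22, 2.22, 3.01, 3.01, 3.14, 3.14, 3.14].

INTERFACE

Orientations are given as a rotation vector (axis times angle).
In Python, from rig import * gives the robot as it stands.
- The arm moves only by the tool move_arm, never from a script. Its argument "targets" is one flat list of numbers, 5 for each row, row after row: the finger opening in mm, from 0 to 85.4, then the shift along the tool's x, y, z normalised to -1 to 1, where 1 is 30 mm, then the turn about the tool's z normalised to -1 to 1, where 1 is 90 degrees. A call has 1 to 5 rows; each row shifts and turns the commanded pose from where the row before left it, along the tool's axes as they then stand; what a row does not reach is not made up. A row lasts 1/10 s, in which the tool goes at most 50 mm and 8.59 degrees, less where a joint would pass 70% of its speed; a pose out of reach is approached as far as the arm can. A call with a number of a shift or a turn outside -1 to 1 is refused whole. A call with a gripper value outside its range is refused whole. The fingers move at their own pace and stop on an object; "grip_force" is the grip in N (left out, the last holds). Time passes only in rows, so rows that do not move let the fingers close. It gives the time, the measured TCP pose, the force, the opening and the grip force at its end, in the units of the state.
- observe(): the state, without advancing time (a new reading comes with each control period).
- capture(name): name is "side" or "top" or "wrist"; returns a dict with "image" (480x640x3 uint8, blue, green, red), "vfov" (degrees; the focal length in pixels is half the picture's height over the tangent of half this angle, whatever the lens; pixels are square), "cx", "cy" (the principal point, pixels), "k1" (the pictures are not rectified: a ray, as slopes to the right and down, at radius r is drawn at 1 + k1 r^2 times it, then the intrinsics apply), "cam_to_world" (4x4, takes a point from camera to world coordinates). Camera axes: x right, y down, z forward; pixel columns grow to the right and rows downward; lengths in m; the calibration is good to about 2 mm. A picture is of the moment at which its call begins. There is no depth.
- job_done(): hands the job in; it is judged then, once.
The state is a dict: "t": time; "joint_pos": joint angles; "joint_vel": joint speeds; "joint_efforts": joint torques, N m; "eef_pos": TCP position; "eef_rot": TCP orientation; "wrist_force": force on the tool from outside, world axes, zero at the start; "moment": the same for the moment, N m; "grip_width": finger opening in m; "grasp_force": force on a finger pad.
Only numpy, scipy, OpenCV 4.12 (cv2) and the standard library are available. Lean on these libraries where they do the work, as an engineer would, in place of code of your own. Each camera call takes 0.05 s, during which the arm holds its last target. There are 200 camera calls.

TASK

Clear up the three pink tea glasses: take the wooden spoon off the glass that stands on the trivet and lay it flat in the oblong spoon rest, then nest the other two glasses upright, one at a time, into the trivet glass so that all three make one straight stack on the trivet. Lower each glass gently until it just seats and let it go there: never drop it or press it in, or the tapers wedge tight. Leave the other tea things standing where they are and do not knock the riser shelf.

Things in the scene. Friction and masses are not known exactly. Their poses are not given: they have to be found in the camera images.
- glass_a: the pink tapered tea glass on the trivet (within 10 mm of its centre), spoon across its mouth. 115 mm high, outside 50 mm across at the foot, evenly to 70 mm at the rim, wall 4 mm, base 14 mm thick, 0.15 to 0.26 kg. Origin: centre of the underside; z up. A like glass let down into it seats on the taper 45 mm above it, so its top 45 mm stay outside; pushing drives it deeper and wedges it.
- glass_b: identical glass, standing on the table half under the front edge of the riser's board: its axis is 12 to 22 mm behind that edge, so a gripper coming straight down meets the board; one tilted about 40 degrees, leaning back towards the robot, passes. Origin: centre of the underside; z up.
- glass_c: identical glass, standing in the open on the table. Origin: centre of the underside; z up.
- trivet: flat round hard-silicone trivet, 150 mm diameter, 10 mm thick, fixed to the table. Origin: centre of its underside.
- spoon: short olive wood spoon, 160 mm long, 30 g, flat underneath. Origin on the underside near its balance point; x along it towards the bowl, z up. Straight handle, 12 mm wide, 9 mm thick, from x = -84 to +34 mm; round bowl, 44 mm across, 12 mm thick, centred at x = +56 mm. At the start it lies level across the mouth of glass_a, its origin within 6 mm of the glass's axis, in any direction.
- spoon_rest: oblong terracotta spoon rest with round ends, fixed, about 220 mm long (x) and 104 mm wide (y) over its low rolled rim. Flat floor 6 mm above the table; the rim stands 14 mm above the table; clear space inside the rim about 196 by 80 mm. Origin: centre of the underside.
- riser: two-tier riser shelf at the back, fixed: a dark wood board 150 mm deep (x) by 430 mm wide (y), underside 240 mm and top 254 mm above the table, on four brass legs (12 mm diameter) at x = +-62, y = +-202 mm. Front edge at x = -75 mm in its frame. Saucers, a plant pot and a white box are fixed on top, up to 330 mm above the table. Origin: on the table under the board's centre.
- teapot: white ceramic teapot, 124 mm body diameter, 120 mm high with its knob, spout to +x reaching 113 mm and loop handle to -x reaching 101 mm from the axis. Origin: centre of the underside. To be left alone.
- tin: stainless tea tin with press-button lid latch, closed, 94 by 134 by 77 mm high. Origin: centre of the underside. To be left alone.
- sugar_bowl: lidded white sugar bowl, 68 mm diameter, 68 mm high. Origin: centre of the underside. To be left alone.
- tealight: brass tealight holder, 58 mm diameter, 59 mm high. Origin: centre of the underside. To be left alone.
- honey_jar: honey jar, 54 mm diameter, 75 mm high, under the riser at the left (+y) of glass_b. Origin: centre of the underside. To be left alone.
- milk_jug: small steel milk jug, 60 mm diameter, 75 mm high, under the riser at the right (-y) of glass_b. Origin: centre of the underside. To be left alone.
There are look-alikes about, which are no part of the job. What is shaped like the glass_b but green is not meant.

How it is judged:
By the outcome, as a careful person would: the job done as asked, in the order asked, and still so for the second after the job is handed in, with the robot touching nothing.
It also fails if it takes over 72 s, if anything falls off the work surface, if the arm or the gripper's body presses on something with over 40 N, if the wrist force passes 120 N, or if a joint passes its speed limit or range.

## Working session

There is one attempt and no reset: what is moved stays moved. The work goes in short steps, Python scripts to look and compute and a tool call to move; the robot and the scene stay as the last step left them, time stands still between calls to the robot, and variables do not carry over. Pictures are saved under pics/ and viewed, at most 10 in all, crops included, and the job is handed in when it is done.

Besides the shell and the picture viewer there is one more tool, called after "Call:" as name(argument=value, ...) on one line, values as JSON. move_arm: Moves the arm, as the interface text tells. Scaled input: -1 to 1 covers 30 mm each way for a shift and 90 degrees each way for a turn. Its arguments: {"type":"object","properties":{"targets":{"type":"array"},"grip_force":{"type":"number"}},"required":["targets"]}

```bash
mkdir -p pics; ls; python3 - <<'E'
from rig import *
import cv2,pickle
d={}
for n in("top","side"):
    c=capture(n); d[n]=c; cv2.imwrite(f"pics/{n}0.png",c["image"]); print(n,c["vfov"],c["cx"],c["cy"],c["k1"],c["cam_to_world"])
pickle.dump(d,open("cams0.pkl","wb"))
s=observe(); print(s)
E
```

```text
pics
top 52.41198795720548 315.35089543902234 242.5065724361229 -0.08461386329643955 [[-0.07714009 -0.97633753  0.20202584  0.33117995]
 [-0.99700195  0.07676647 -0.00969599  0.09832538]
 [-0.00604225 -0.20216811 -0.97933219  1.2835639 ]
 [ 0.          0.          0.          1.        ]]
side 44.67395148890008 324.18031393103627 230.50593313372465 0.04910328579831683 [[-0.72417078 -0.53433897  0.43595705  0.05872708]
 [-0.6895515   0.57000702 -0.44677816  0.6568709 ]
 [-0.00976759 -0.62415853 -0.78123667  1.09080515]
 [ 0.          0.          0.          1.        ]]
{'t': 0.1, 'joint_pos': array([ 1.23529322,  0.60001813, -0.00253385,  1.6000501 ,  0.00176239,
        0.94290914, -0.07982587]), 'joint_vel': array([-0.0015401 , -0.00151786,  0.0002011 , -0.00256222,  0.00025467,
       -0.00109806, -0.00106514]), 'joint_efforts': array([ 7.18398514e-03, -7.77984595e+01,  1.57015465e+00, -2.58622080e+01,
        1.26026699e-02,  5.55062637e-03, -2.11718685e-05]), 'eef_pos': array([ 0.18542781, -0.70044838,  0.23052286]), 'eef_rot': array([-3.11398391e+00, -4.05222838e-01,  4.41728591e-04]), 'wrist_force': array([-0.70100569, -0.00403052,  0.78737381]), 'moment': array([-0.00147133,  0.00450154,  0.00329747]), 'grasp_force': 0.0, 'grip_width': 0.08564953388667355}
```

View pics/top0.png

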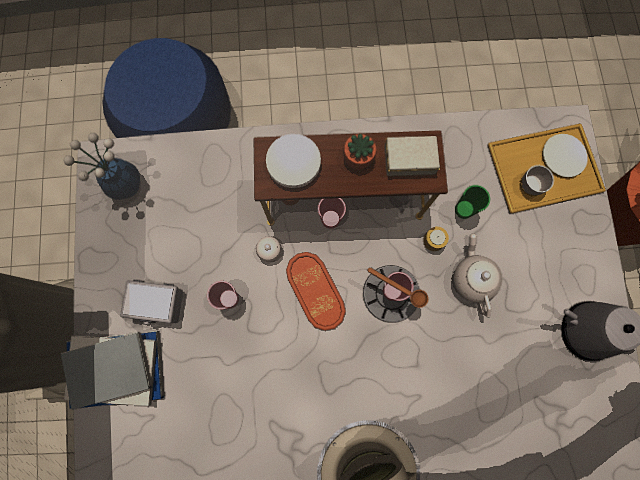

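View pics/side0.png

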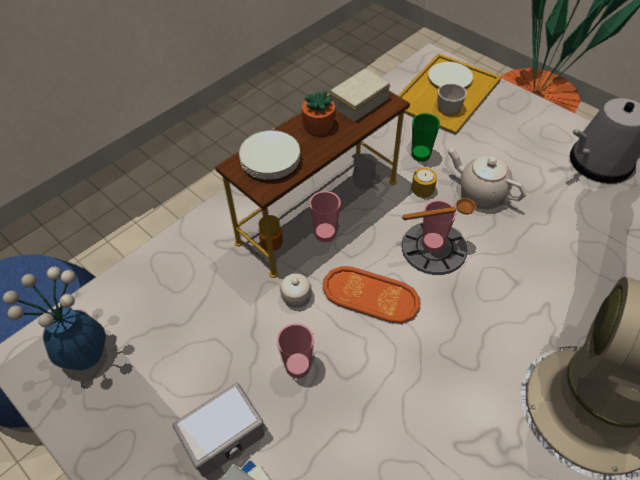

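The top view shows the pink glasses at (398,287) with the spoon on the trivet (glass_a), (331,212) at the riser's front edge (glass_b) and (223,296) in the open (glass_c). The green glass at (473,203) is the look-alike. In the side view the same glasses are at (437,228), (325,217) and (296,352), with the green one at (425,138). I'll confirm them in one enlarged crop.

```bash
cat > h.py <<'E'
import numpy as np,cv2
from scipy.spatial.transform import Rotation as R
def K(c):
    f=240/np.tan(np.radians(c["vfov"])/2); return f
def proj(c,P):
    P=np.atleast_2d(P);T=np.linalg.inv(c["cam_to_world"]);q=P@T[:3,:3].T+T[:3,3]
    s=q[:,:2]/q[:,2:];r2=(s**2).sum(1,keepdims=True)
    return s*(1+c["k1"]*r2)*K(c)+[c["cx"],c["cy"]]
def ray(c,uv):
    d=(np.atleast_2d(uv)-[c["cx"],c["cy"]])/K(c);s=d.copy()
    for _ in range(20): s=d/(1+c["k1"]*(s**2).sum(1,keepdims=True))
    M=c["cam_to_world"];v=np.c_[s,np.ones(len(s))]@M[:3,:3].T
    return M[:3,3],v
def onz(c,uv,z):
    o,v=ray(c,uv);return o+v*((z-o[2])/v[:,2:])
def circ(x,y,z,r,n=60):
    a=np.linspace(0,2*np.pi,n);return np.c_[x+r*np.cos(a),y+r*np.sin(a),np.full(n,z)]
def pink(im):
    h=cv2.cvtColor(im,cv2.COLOR_BGR2HSV).astype(int)
    b,g,r=[im[...,i].astype(int) for i in range(3)]
    m=((h[...,0]>=150)&(h[...,1]>50)&(b>g+8)) |((h[...,0]>172)&(h[...,1]>55)&(b>=g+5))
    return m.astype(np.uint8)
E
python3 - <<'E'
from h import *
import pickle
d=pickle.load(open("cams0.pkl","rb"))
t,s=d["top"],d["side"]
for n,uv in dict(a=(398,287),b=(331,212),c=(223,296),).items(): print(n,onz(t,uv,.06))
def cr(im,x,y,w=80,h=60,k=5): return cv2.resize(im[y-h//2:y+h//2,x-w//2:x+w//2],(400,300),interpolation=cv2.INTER_CUBIC)
A=np.hstack([cr(s["image"],437,225,120,90),cr(s["image"],325,215,120,90)])
B=np.hstack([cr(s["image"],296,350,120,90),cr(t["image"],398,287,120,90)])
cv2.imwrite("pics/crop0.png",np.vstack([A,B]))
for n,c in d.items():
    m=pink(c["image"]);k,l,st,ce=cv2.connectedComponentsWithStats(m)
    for i in range(1,k):
        if st[i,4]>60: print(n,st[i],ce[i])
E
```

```text
a [[ 0.45311151 -0.11260223  0.06      ]]
b [[0.66103785 0.03946633 0.06      ]]
c [[0.46466886 0.32869157 0.06      ]]
side [316 224  18  14 106] [324.33962264 230.52830189]
side [424 233  18  15 108] [433.0462963  240.05555556]
```

View pics/crop0.png

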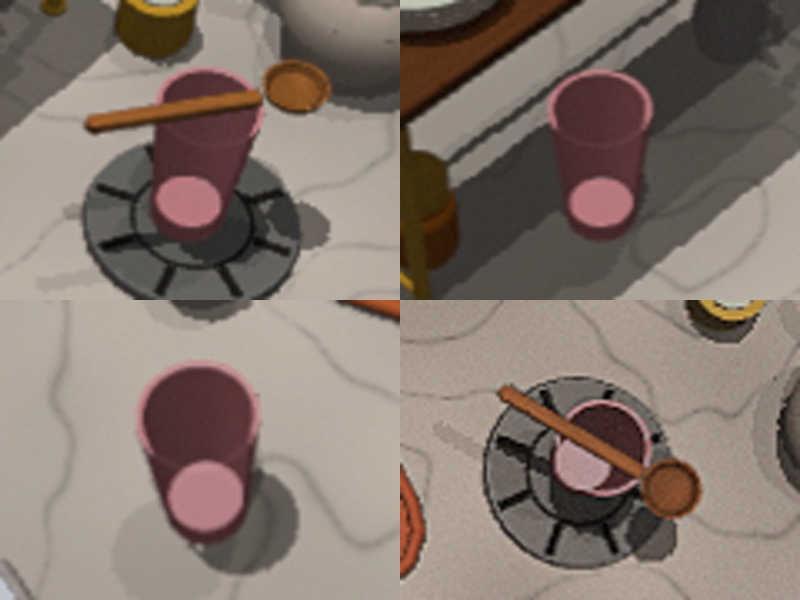

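The crops confirm three identical pink glasses: spoon on a, b in front of the shelf shadow, c in the open. Next I'll fit poses by silhouette.

```bash
cat >> h.py <<'E'
def pinkm(im):
    f=cv2.bilateralFilter(im,5,20,2)
    h=cv2.cvtColor(f,cv2.COLOR_BGR2HSV).astype(int)
    return ((h[...,0]>=165)&(h[...,1]>40)).astype(np.uint8)
def sil(c,x,y,z0,k=4,z1=None):
    P=np.r_[circ(x,y,z0,.025),circ(x,y,z0+.115,.035)]
    u=cv2.convexHull(((proj(c,P)+.5)*k-.5).astype(np.float32))
    m=np.zeros((480*k,640*k),np.uint8);cv2.fillConvexPoly(m,np.round(u*16).astype(np.int32),1,shift=4);return m
E
python3 - <<'E'
from h import *
import pickle
from scipy.optimize import minimize
d=pickle.load(open("cams0.pkl","rb"))
k=4
for n,(g,z) in dict(a=((.453,-.113),.01),b=((.661,.039),0),c=((.465,.329),0)).items():
    for views in (("top",),("side",),("top","side")):
        ms={}
        for v in views:
            c=d[v];m=cv2.resize(pinkm(c["image"])*255,None,fx=k,fy=k,interpolation=cv2.INTER_LINEAR)>127
            u=proj(c,[[*g,z+.06]])[0]*k;M=np.zeros_like(m);a,b=u.astype(int);r=40*k
            sl=(slice(max(0,b-r),b+r),slice(a-r,a+r))
            mm=cv2.morphologyEx(m[sl].astype(np.uint8),cv2.MORPH_CLOSE,np.ones((9,9)))
            # convex hull of largest component(s)
            kk,l,st,_=cv2.connectedComponentsWithStats(mm);keep=[i for i in range(1,kk) if st[i,4]>600]
            pts=np.argwhere(np.isin(l,keep))[:,::-1].astype(np.int32);H=np.zeros(mm.shape,np.uint8);cv2.fillConvexPoly(H,cv2.convexHull(pts),1)
            ms[v]=(sl,H.astype(bool))
        def cost(p):
            s=0
            for v,(sl,H) in ms.items():
                q=sil(d[v],*p,z)[sl].astype(bool);s+=1-(q&H).sum()/(q|H).sum()
            return s
        r=minimize(cost,g,method="Nelder-Mead",options=dict(initial_simplex=[g,(g[0]+.012,g[1]),(g[0],g[1]+.012)],xatol=2e-4,fatol=1e-4))
        print(n,views,r.x.round(4),r.fun.round(3),[int(H.sum()) for _,H in ms.values()])
t=d["top"];s=d["side"]
print("riser front corners top",onz(t,[(256,197),(446,192)],.254), "side",onz(s,[(250,188),(410,104)],.254))
print("rest",onz(t,[(303,255),(330,327),(290,262),(343,320)],.014))
print("spoon tip/bowl top",onz(t,[(368,269),(420,299)],.13),"side",onz(s,[(404,216),(466,206)],.13))
def cen(c,lo,hi,z,box):
    pass
for v in d:
    c=d[v];h=cv2.cvtColor(c["image"],cv2.COLOR_BGR2HSV).astype(int)
    m=((h[...,0]<14)&(h[...,1]>140)&(h[...,2]>120)).astype(np.uint8);m=cv2.morphologyEx(m,cv2.MORPH_CLOSE,np.ones((5,5)))
    kk,l,st,ce=cv2.connectedComponentsWithStats(m)
    for i in range(1,kk):
        if st[i,4]>30:
            p=np.argwhere(l==i)[:,::-1].astype(float);w=onz(c,p,.135 if st[i,4]<900 else .012)[:,:2];mu=w.mean(0);e,V=np.linalg.eigh(np.cov(w.T));pr=(w-mu)@V
            print(v,st[i],"mean",mu.round(4),"axis",V[:,1].round(3),"ext",pr.min(0).round(3),pr.max(0).round(3))
E
```

```text
a ('top',) [ 0.4297 -0.0919] 0.634 [4262]
a ('side',) [ 0.4514 -0.1034] 0.028 [21756]
a ('top', 'side') [ 0.4511 -0.1031] 0.68 [4262, 21756]Traceback (most recent call last):
  File "<stdin>", line 16, in <module>
cv2.error: OpenCV(4.12.0) /io/opencv/modules/imgproc/src/drawing.cpp:2404: error: (-215:Assertion failed) points.checkVector(2, CV_32S) >= 0 in function 'fillConvexPoly'
```

```bash
python3 - <<'E'
from h import *
import pickle
d=pickle.load(open("cams0.pkl","rb"))
for v,pts in dict(top=[(331,219),(331,205),(320,210),(223,288),(229,300),(398,292),(407,285)],side=[(325,232),(325,205),(298,363),(296,340)]).items():
    f=cv2.bilateralFilter(d[v]["image"],5,20,2);h=cv2.cvtColor(f,cv2.COLOR_BGR2HSV)
    print(v,[(tuple(map(int,h[y,x])),tuple(map(int,f[y,x]))) for x,y in pts])
E
```

```text
top [((1, 41, 174), (146, 147, 174)), ((0, 90, 65), (42, 42, 65)), ((3, 104, 54), (32, 34, 54)), ((3, 83, 68), (46, 48, 68)), ((1, 35, 177), (153, 154, 177)), ((1, 44, 181), (150, 151, 181)), ((0, 101, 68), (41, 41, 68))]
side [((178, 87, 182), (125, 120, 182)), ((178, 105, 80), (49, 47, 80)), ((178, 71, 182), (134, 131, 182)), ((178, 104, 81), (50, 48, 81))]
```

```bash
cat >> h.py <<'E'
def pinkm(im):
    f=cv2.bilateralFilter(im,5,20,2)
    h=cv2.cvtColor(f,cv2.COLOR_BGR2HSV).astype(int)
    return (((h[...,0]>=160)|(h[...,0]<=5))&(h[...,1]>28)&(h[...,1]<150)).astype(np.uint8)
from scipy.optimize import minimize
def fit(d,g,z,views,k=4,r=28):
    ms={}
    for v in views:
        c=d[v];m=cv2.resize(pinkm(c["image"])*255,None,fx=k,fy=k,interpolation=cv2.INTER_LINEAR)>127
        a,b=(proj(c,[[*g,z+.06]])[0]*k).astype(int);rr=(r if v=="top" else r+8)*k
        sl=(slice(max(0,b-rr),b+rr),slice(max(0,a-rr),a+rr))
        near=cv2.dilate(sil(c,*g,z)[sl],np.ones((33,33)))
        mm=m[sl].astype(np.uint8)&near
        kk,l,st,_=cv2.connectedComponentsWithStats(mm);keep=[i for i in range(1,kk) if st[i,4]>700]
        pts=np.argwhere(np.isin(l,keep))[:,::-1].astype(np.int32);H=np.zeros(mm.shape,np.uint8);cv2.fillConvexPoly(H,cv2.convexHull(pts),1)
        ms[v]=(sl,H.astype(bool))
    def cost(p):
        s=0
        for v,(sl,H) in ms.items():
            q=sil(d[v],*p,z)[sl].astype(bool);s+=1-(q&H).sum()/(q|H).sum()
        return s
    q=minimize(cost,g,method="Nelder-Mead",options=dict(initial_simplex=[g,(g[0]+.012,g[1]),(g[0],g[1]+.012)],xatol=2e-4,fatol=1e-4))
    return q.x.round(4),round(q.fun,3)
E
python3 - <<'E'
from h import *
import pickle
d=pickle.load(open("cams0.pkl","rb"))
for n,(g,z) in dict(a=((.452,-.105),.01),b=((.661,.039),0),c=((.465,.329),0)).items():
    for views in (("top",),("side",),("top","side")): print(n,views,*fit(d,g,z,views))
t=d["top"];s=d["side"]
print("riser front corners top",onz(t,[(256,197),(446,192)],.254), "side",onz(s,[(250,188),(410,104)],.254))
for v in d:
    c=d[v];h=cv2.cvtColor(c["image"],cv2.COLOR_BGR2HSV).astype(int)
    m=((h[...,0]<16)&(h[...,1]>140)&(h[...,2]>70)).astype(np.uint8);m=cv2.morphologyEx(m,cv2.MORPH_CLOSE,np.ones((5,5)))
    kk,l,st,ce=cv2.connectedComponentsWithStats(m)
    for i in range(1,kk):
        if st[i,4]>30:
            p=np.argwhere(l==i)[:,::-1].astype(float);w=onz(c,p,.135 if st[i,4]<900 else .012)[:,:2];mu=w.mean(0);e,V=np.linalg.eigh(np.cov(w.T));pr=(w-mu)@V
            print(v,st[i],"mean",mu.round(4),"axis",V[:,1].round(3),"ext",pr.min(0).round(3),pr.max(0).round(3))
E
```

```text
a ('top',) [ 0.4498 -0.1035] 0.054
a ('side',) [ 0.451  -0.1024] 0.057
a ('top', 'side') [ 0.4502 -0.1029] 0.121
b ('top',) [0.6549 0.0407] 0.083
b ('side',) [0.6594 0.0395] 0.058
b ('top', 'side') [0.6569 0.0403] 0.166
c ('top',) [0.4629 0.3236] 0.032
c ('side',) [0.4649 0.323 ] 0.02
c ('top', 'side') [0.4636 0.3236] 0.076
riser front corners top [[ 0.65595421  0.21067001  0.254     ]
 [ 0.6347902  -0.20923397  0.254     ]] side [[ 0.70421912  0.20039702  0.254     ]
 [ 0.63376998 -0.20945451  0.254     ]]
top [ 273  131  174   67 4666] mean [ 0.7876 -0.0715] axis [0.04  0.999] ext [-0.109 -0.215] [0.072 0.26 ]
top [255 137  24   6  45] mean [0.8455 0.1841] axis [0.083 0.997] ext [-0.004 -0.024] [0.01  0.035]
top [260 149   8  18  36] mean [0.8025 0.1966] axis [-0.998  0.065] ext [-0.012 -0.015] [0.006 0.03 ]
top [626 162  14  60 526] mean [ 0.6405 -0.7358] axis [-0.974  0.227] ext [-0.023 -0.08 ] [0.013 0.08 ]
top [255 179  14  20  73] mean [0.714  0.2181] axis [-0.961  0.275] ext [-0.013 -0.024] [0.023 0.024]
top [ 286  252   59   78 2869] mean [0.4655 0.0957] axis [-0.923 -0.384] ext [-0.05  -0.109] [0.051 0.108]
top [368 268  60  40 468] mean [ 0.437  -0.1153] axis [0.575 0.818] ext [-0.02  -0.058] [0.021 0.1  ]
side [ 501   68   79   45 1696] mean [ 0.5632 -0.7861] axis [-1.     0.006] ext [-0.051 -0.119] [0.068 0.118]
side [ 216   92  193  113 4509] mean [ 0.8869 -0.1493] axis [0.124 0.992] ext [-0.155 -0.319] [0.089 0.242]
side [403 198  73  20 473] mean [ 0.4389 -0.1158] axis [0.55  0.835] ext [-0.022 -0.06 ] [0.02  0.102]
side [ 323  266   97   57 3606] mean [0.4655 0.0976] axis [-0.926 -0.379] ext [-0.051 -0.109] [0.053 0.106]
```

```bash
cat >> h.py <<'E'
def plan(s,p,yawy=None):
    """s state; prints normalised shift in tool axes (current) to reach p, and turn to put tool y at yawy deg (mod 180)"""
    M=R.from_rotvec(s["eef_rot"]).as_matrix();y=np.degrees(np.arctan2(M[1,1],M[0,1]))
    tn=0
    if yawy is not None:
        tn=-((yawy-y+90)%180-90)
        A=R.from_euler("z",np.radians(-tn)).as_matrix();M=A@M
    e=M.T@(np.asarray(p)-s["eef_pos"])
    print("yaw y now %.2f turn norm %.4f (%.1f deg, %.1f rows) shift norm after turn"%(y,tn/90,tn,abs(tn)/8.59),(e/.03).round(3),"tcp",s["eef_pos"].round(4),"F",s["wrist_force"].round(2),"w",round(s["grip_width"],4),"gf",round(s["grasp_force"],1),"t",round(s["t"],2))
E
python3 - <<'E'
import rig
print([n for n in dir(rig) if n[0]!="_"], getattr(rig,"grip_depth",None))
from rig import *
from h import *
import pickle
d=pickle.load(open("cams0.pkl","rb"));c=d["top"]
# riser front edge: subpixel lower edge of board per column
g=cv2.cvtColor(c["image"],cv2.COLOR_BGR2GRAY).astype(float);P=[]
im=c["image"].astype(int);rb=im[...,2]-im[...,0]
for x in list(range(275,315))+list(range(350,425,3)):
    col=cv2.GaussianBlur(rb[180:205,x].astype(np.float32),(1,3),0).ravel();j=np.argmin(np.diff(col));P.append((x,180+j+.5))
P=np.array(P);k=np.polyfit(P[:,0],P[:,1],1);r=P[:,1]-np.polyval(k,P[:,0]);ok=abs(r)<1.5;k=np.polyfit(P[ok,0],P[ok,1],1)
print("edge line",k,ok.sum(),len(P))
q=[(275,np.polyval(k,275)),(331,np.polyval(k,331)),(425,np.polyval(k,425))]
print(onz(c,q,.254),onz(c,q,.24))
M=d["side"]
u=np.array([.5625,.8265]);o=np.array([.447,-.1023])
plan(observe(),[*(o+.055*u),.22],-34.2)
E
```

```text
['PlanningError', 'capture', 'grip_depth', 'job_done', 'observe'] -0.0187
edge line [-4.04148029e-02  2.09532142e+02] 65 65
[[ 0.64931915  0.16902907  0.254     ]
 [ 0.64471107  0.0457653   0.254     ]
 [ 0.63746663 -0.16234357  0.254     ]] [[ 0.6536452   0.1699905   0.24      ]
 [ 0.64897446  0.04505059  0.24      ]
 [ 0.64163152 -0.16588814  0.24      ]]
yaw y now -75.17 turn norm -0.4552 (-41.0 deg, 4.8 rows) shift norm after turn [23.224 -3.994  0.354] tcp [ 0.1854 -0.7004  0.2305] F [-0.7  -0.    0.79] w 0.0856 gf 0.0 t 0.1
```

Call:
move_arm(targets=[85,0,0,0,-0.091,85,0,0,0,-0.091,85,0,0,0,-0.091,85,0,0,0,-0.091,85,0,0,0,-0.091], grip_force=30)

```text
t: 0.6
eef_pos: [0.1854, -0.7006, 0.2308]
eef_rot: [-2.772, -1.477, -0.0]
wrist_force: [-0.7, 0.1, -0.5]
grip_width: 0.085
grasp_force: 0.0
```

Call:
move_arm(targets=[50,0.97,-0.167,0,0,50,0.97,-0.167,0,0,50,0.97,-0.167,0,0,50,0.97,-0.167,0,0,50,0.97,-0.167,0,0])

```text
t: 1.1
eef_pos: [0.2469, -0.5652, 0.2309]
eef_rot: [-2.776, -1.469, -0.0]
wrist_force: [0.5, -0.2, 0.9]
grip_width: 0.0496
grasp_force: 0.0
```

Call:
move_arm(targets=[50,0.97,-0.167,0,0,50,0.97,-0.167,0,0,50,0.97,-0.167,0,0,50,0.97,-0.167,0,0,50,0.97,-0.167,0,0])

```text
t: 1.6
eef_pos: [0.308, -0.4308, 0.2311]
eef_rot: [-2.776, -1.469, 0.0]
wrist_force: [0.2, -0.3, 0.0]
grip_width: 0.0501
grasp_force: 0.0
```

Call:
move_arm(targets=[50,0.97,-0.167,0,0,50,0.97,-0.167,0,0,50,0.97,-0.167,0,0,50,0.97,-0.167,0,0,50,0.97,-0.167,0,0])

```text
t: 2.1
eef_pos: [0.3691, -0.2965, 0.2312]
eef_rot: [-2.777, -1.469, 0.0]
wrist_force: [-0.2, -0.7, 0.3]
grip_width: 0.0502
grasp_force: 0.0
```

Call:
move_arm(targets=[50,0.97,-0.167,0,0,50,0.97,-0.167,0,0,50,0.97,-0.167,0,0,50,0.97,-0.167,0,0,50,0.97,-0.167,0,0])

```text
t: 2.6
eef_pos: [0.4302, -0.1621, 0.2312]
eef_rot: [-2.777, -1.469, 0.0]
wrist_force: [1.5, 0.5, -0.6]
grip_width: 0.0497
grasp_force: 0.0
```

Call:
move_arm(targets=[50,0.97,-0.167,0,0,50,0.97,-0.167,0,0,50,0.97,-0.167,0,0,50,0.9,-0.15,0,0,50,0,0,0,0])

```text
t: 3.1
eef_pos: [0.4796, -0.0542, 0.2313]
eef_rot: [-2.772, -1.476, -0.003]
wrist_force: [-0.4, -0.9, 0.2]
grip_width: 0.0505
grasp_force: 0.0
```

```bash
cat > p.py <<'E'
import sys
from rig import *
from h import *
a=list(map(float,sys.argv[1:]))
plan(observe(),a[:3],a[3] if len(a)>3 else None)
E
python3 p.py .478 -.057 .125 -34.2; python3 - <<'E'
from rig import *
from h import *
c=capture("wrist");im=c["image"].copy()
u=np.array([.5625,.8265]);o=np.array([.447,-.1023])
for P,col in (((*(o+.055*u),.134),(0,255,0)),((*(o+.084*u),.134),(255,0,0)),((*(o-.056*u),.137),(0,255,255)),((.4504,-.103,.125),(0,0,255))):
    q=proj(c,[P])[0];print(q);cv2.circle(im,tuple(q.astype(int)),4,col,1)
cv2.imwrite("pics/w1.png",im)
E
```

```text
yaw y now -33.94 turn norm 0.0029 (0.3 deg, 0.0 rows) shift norm after turn [-0.113  0.008  3.542] tcp [ 0.4796 -0.0542  0.2313] F [-0.43 -0.89  0.2 ] w 0.0505 gf 0.0 t 3.1
[317.10959778 249.04448305]
[317.38140498 202.44568795]
[316.209121  404.3369917]
[321.42033934 321.51423832]
```

View pics/w1.png

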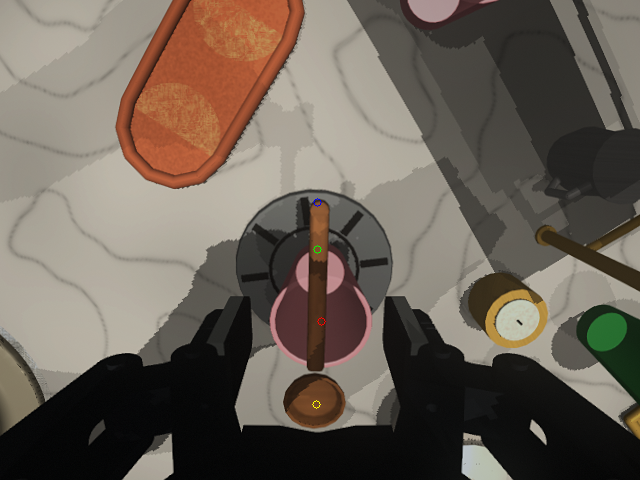

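The wrist view matches the estimates: handle tip at (319,203), grasp point at (317,249), bowl at (315,402), glass mouth around (321,320). I'll go down, grip the handle and lift.

Call:
move_arm(targets=[40,-0.11,0,0.8,0,40,0,0,0.8,0,40,0,0,0.8,0,40,0,0,0.6,0,40,0,0,0.5,0])

```text
t: 3.65
eef_pos: [0.4753, -0.0618, 0.1251]
eef_rot: [-2.777, -1.467, 0.003]
wrist_force: [-0.8, 0.6, 0.2]
grip_width: 0.0399
grasp_force: 0.0
```

Call:
move_arm(targets=[40,0,0,0,0,6,0,0,0,0,6,0,0,0,0,6,0,0,0,0,6,0,0,0,0])

```text
t: 4.15
eef_pos: [0.4765, -0.0607, 0.1269]
eef_rot: [2.776, 1.469, 0.001]
wrist_force: [0.1, -0.2, 2.3]
grip_width: 0.0106
grasp_force: 32.3
```

Call:
move_arm(targets=[6,0,0,0,0,6,0,0,-0.1,0,6,0,0,-0.2,0,6,0,0,-0.4,0,6,0,0,-0.6,0])

```text
t: 4.65
eef_pos: [0.4757, -0.0604, 0.1654]
eef_rot: [-2.776, -1.469, 0.002]
wrist_force: [0.4, -0.3, -0.7]
grip_width: 0.0109
grasp_force: 32.1
```

```bash
python3 p.py .5135 .1164 .08 -67.5
```

```text
yaw y now -34.21 turn norm 0.3699 (33.3 deg, 3.9 rows) shift norm after turn [ 3.421 -4.957  2.852] tcp [ 0.4757 -0.0604  0.1654] F [ 0.38 -0.31 -0.65] w 0.0109 gf 32.1 t 4.65
```

Call:
move_arm(targets=[6,0,0,0,0.0925,6,0,0,0,0.0925,6,0,0,0,0.0925,6,0,0,0,0.0925,6,0.55,-0.83,0,0])

```text
t: 5.15
eef_pos: [0.4813, -0.0339, 0.1657]
eef_rot: [3.083, 0.596, -0.001]
wrist_force: [0.5, 0.6, -0.5]
grip_width: 0.0109
grasp_force: 32.1
```

Call:
move_arm(targets=[6,0.55,-0.83,0,0,6,0.55,-0.83,0,0,6,0.55,-0.83,0,0,6,0.55,-0.83,0,0,6,0.55,-0.83,0,0])

```text
t: 5.65
eef_pos: [0.5106, 0.1168, 0.1657]
eef_rot: [-3.081, -0.613, -0.0]
wrist_force: [0.4, 0.3, 0.2]
grip_width: 0.0108
grasp_force: 32.1
```

Call:
move_arm(targets=[6,0,0,0.9,0,6,0,0,0.9,0,6,0,0,0.9,0,6,0,0,0.9,0,6,0,0,0,0])

```text
t: 6.15
eef_pos: [0.509, 0.1153, 0.055]
eef_rot: [3.081, 0.613, -0.008]
wrist_force: [-1.3, -0.5, 0.2]
grip_width: 0.011
grasp_force: 32.1
```

```bash
python3 p.py .5099 .1149 .008 -67.5; python3 - <<'E'
from rig import *
import cv2,numpy as np
a=capture("side")["image"][215:365,270:470];b=capture("wrist")["image"]
cv2.imwrite("pics/s2.png",np.hstack([cv2.resize(a,(400,300),interpolation=2),cv2.resize(b,(400,300))]))
E
```

```text
yaw y now -67.48 turn norm 0.0002 (0.0 deg, 0.0 rows) shift norm after turn [0.03  0.024 1.565] tcp [0.509  0.1153 0.055 ] F [-1.3  -0.54  0.21] w 0.011 gf 32.1 t 6.15
```

View pics/s2.png

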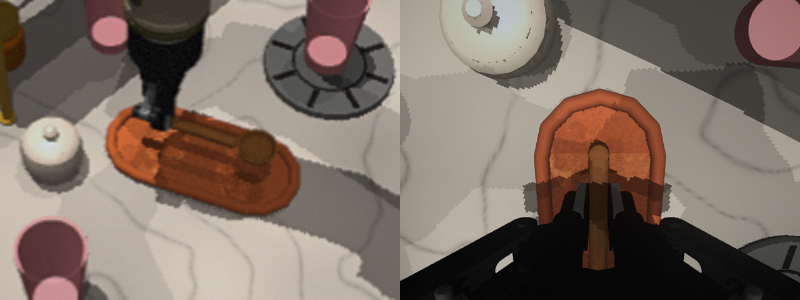

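The spoon is level and in line with the rest (bowl at (255,147) in the left half, handle tip at (599,155) in the right). Lowering it now.

Call:
move_arm(targets=[6,0,0,0.6,0,6,0,0,0.5,0,6,0,0,0.2,0,6,0,0,0.12,0,6,0,0,0.05,0])

```text
t: 6.75
eef_pos: [0.511, 0.1155, 0.0139]
eef_rot: [-3.081, -0.612, -0.001]
wrist_force: [-0.6, -0.5, -1.0]
grip_width: 0.011
grasp_force: 32.1
```

Call:
move_arm(targets=[6,0,0,0.04,0,6,0,0,0,0])

```text
t: 6.95
eef_pos: [0.5108, 0.1154, 0.0124]
eef_rot: [-3.081, -0.612, -0.001]
wrist_force: [-0.1, -1.2, -0.7]
grip_width: 0.0108
grasp_force: 32.1
```

Call:
move_arm(targets=[6,0,0,0.05,0,6,0,0,0.05,0,6,0,0,0.03,0,6,0,0,0,0])

```text
t: 7.35
eef_pos: [0.5106, 0.1154, 0.008]
eef_rot: [3.081, 0.612, -0.0]
wrist_force: [-0.7, -0.9, 0.5]
grip_width: 0.0107
grasp_force: 32.2
```

Next it gets released at floor level, opening only a little, and the hand rises straight up.

Call:
move_arm(targets=[6,0,0,0.03,0,6,0,0,0,0,26,0,0,0,0,26,0,0,0,0,26,0,0,-0.1,0])

```text
t: 7.85
eef_pos: [0.5104, 0.1154, 0.0099]
eef_rot: [3.081, 0.612, -0.001]
wrist_force: [-0.4, 0.6, -0.3]
grip_width: 0.0261
grasp_force: 0.0
```

Call:
move_arm(targets=[26,0,0,-0.3,0,26,0,0,-0.9,0,60,0,0,-0.9,0,85,0,0,-0.9,0,85,0,0,-0.9,0])

```text
t: 8.35
eef_pos: [0.5104, 0.1153, 0.1289]
eef_rot: [3.081, 0.612, 0.0]
wrist_force: [0.5, -0.3, 0.0]
grip_width: 0.0686
grasp_force: 0.0
```

Call:
move_arm(targets=[85,0,0,-0.9,0,85,0,0,-0.9,0,85,0,0,-0.5,0])

```text
t: 8.65
eef_pos: [0.511, 0.1154, 0.199]
eef_rot: [-3.081, -0.612, -0.004]
wrist_force: [0.3, 0.5, 0.1]
grip_width: 0.085
grasp_force: 0.0
```

```bash
python3 - <<'E'
from rig import *
from h import *
import pickle
d={n:capture(n) for n in("top","side")}
pickle.dump(d,open("cams1.pkl","wb"))
for v in (("top",),("side",)): print("a",*fit(d,(.4505,-.103),.01,v),"b",*fit(d,(.659,.039),0,v),"c",*fit(d,(.464,.3235),0,v))
for v in ("top",):
    c=d[v];g=cv2.cvtColor(c["image"],cv2.COLOR_BGR2HSV).astype(int)
plan(observe(),[.464,.3235,.16],0)
cv2.imwrite("pics/s3.png",np.hstack([cv2.resize(d["side"]["image"][190:370,260:500],(400,300),interpolation=2),cv2.resize(d["top"]["image"][220:370,260:460],(400,300),interpolation=2)]))
E
```

```text
a [ 0.451  -0.1048] 0.278 b [0.6595 0.037 ] 0.411 c [0.4627 0.3232] 0.031
a [ 0.4519 -0.104 ] 0.057 b [0.6598 0.0398] 0.059 c [0.4649 0.3226] 0.025
yaw y now -67.54 turn norm -0.7504 (-67.5 deg, 7.9 rows) shift norm after turn [ 6.926 -1.584  1.32 ] tcp [0.5115 0.1156 0.1988] F [-0.34 -0.47 -0.5 ] w 0.0851 gf 0.0 t 8.75
```

View pics/s3.png

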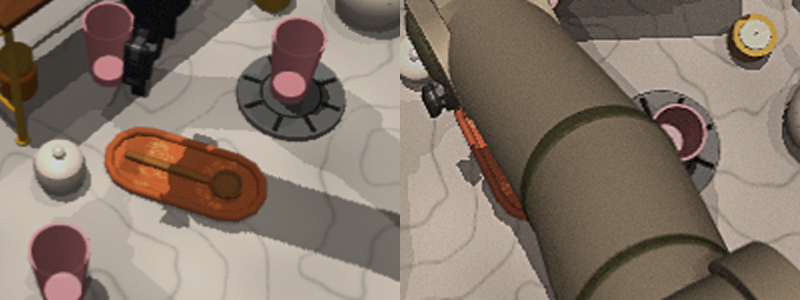

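The spoon lies in the rest, handle end (127,155) to bowl (226,184) in the left half. Next is glass_c.

Call:
move_arm(targets=[85.4,0.149,-0.875,0,0,85.4,0.149,-0.875,0,0,85.4,0.149,-0.875,0,0,85.4,0.149,-0.875,0,0,85.4,0.149,-0.875,0,0])

```text
t: 9.25
eef_pos: [0.4802, 0.2459, 0.1954]
eef_rot: [3.081, 0.612, -0.002]
wrist_force: [0.9, -0.6, 0.2]
grip_width: 0.0852
grasp_force: 0.0
```

Call:
move_arm(targets=[85.4,0.149,-0.875,0,0,85.4,0.149,-0.875,0,0,85.4,0.149,-0.875,0,0,85.4,0,0,0.8,0,85.4,0,0,0,0])

```text
t: 9.75
eef_pos: [0.4615, 0.3227, 0.1695]
eef_rot: [3.079, 0.615, -0.007]
wrist_force: [-0.7, -0.9, 0.7]
grip_width: 0.0854
grasp_force: 0.0
```

```bash
python3 p.py .4643 .3230 .072; python3 - <<'E'
from rig import *
from h import *
c=capture("wrist");im=c["image"].copy()
cv2.polylines(im,[proj(c,circ(.4643,.323,.115,.035)).round().astype(int)],1,(0,255,0))
cv2.polylines(im,[proj(c,circ(.4643,.323,.014,.0222)).round().astype(int)],1,(0,255,0))
cv2.imwrite("pics/w4.png",im)
E
```

```text
yaw y now -67.41 turn norm 0.0000 (0.0 deg, 0.0 rows) shift norm after turn [0.107 0.023 3.248] tcp [0.4615 0.3227 0.1695] F [-0.73 -0.87  0.68] w 0.0854 gf 0.0 t 9.75
```

View pics/w4.png

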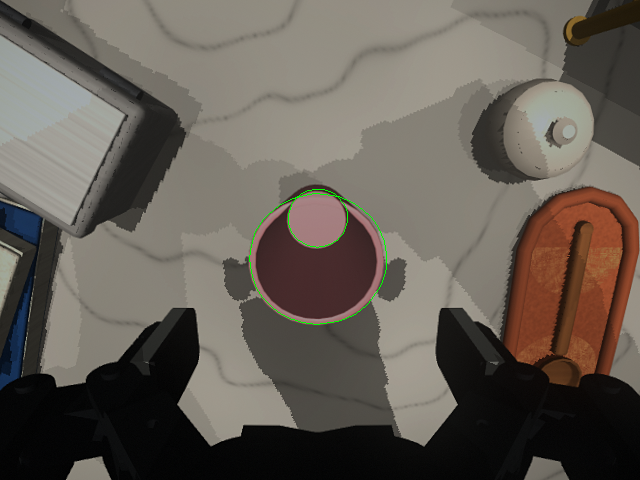

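The predicted rim (centre (318,260)) matches the real rim. Descending and gripping gently.

Call:
move_arm(targets=[85.4,0.07,0.02,0.7,0,85.4,0,0,0.7,0,85.4,0,0,0.7,0,85.4,0,0,0.7,0,85.4,0,0,0.4,0])

```text
t: 10.3
eef_pos: [0.4656, 0.3222, 0.0753]
eef_rot: [3.081, 0.61, -0.002]
wrist_force: [0.2, -0.2, -0.3]
grip_width: 0.0854
grasp_force: 0.0
```

Call:
move_arm(targets=[85.4,0,0,0.05,0,85.4,0,0,0,0,55,0,0,0,0,55,0,0,0,0,55,0,0,0,0])

```text
t: 10.8
eef_pos: [0.4663, 0.3239, 0.0761]
eef_rot: [-3.08, -0.612, -0.003]
wrist_force: [-0.8, -1.0, 5.1]
grip_width: 0.0678
grasp_force: 32.0
```

Call:
move_arm(targets=[55,0,0,0,0,55,0,0,0,0])

```text
t: 11.0
eef_pos: [0.4663, 0.3238, 0.0761]
eef_rot: [-3.08, -0.612, -0.003]
wrist_force: [-0.2, 0.1, 5.8]
grip_width: 0.0668
grasp_force: 32.0
```

```bash
python3 p.py .4512 -.1036 .2
```

```text
yaw y now -67.53 turn norm 0.0000 (0.0 deg, 0.0 rows) shift norm after turn [-5.9   12.972 -4.15 ] tcp [0.4663 0.3238 0.0761] F [-0.17  0.12  5.82] w 0.0668 gf 32.0 t 11.0
```

Call:
move_arm(targets=[55,0,0,-0.1,0,55,0,0,-0.3,0,55,0,0,-0.8,0,55,0,0,-0.9,0,55,0,0,-0.9,0])

```text
t: 11.5
eef_pos: [0.4653, 0.3232, 0.1662]
eef_rot: [3.081, 0.612, -0.0]
wrist_force: [1.4, 0.3, -0.9]
grip_width: 0.0674
grasp_force: 34.5
```

Call:
move_arm(targets=[55,0,0,-0.9,0,55,0,0,-0.9,0,55,0,0,-0.9,0,55,-0.2,0.5,0,0,55,-0.416,0.927,0,0])

```text
t: 12.0
eef_pos: [0.4647, 0.2778, 0.2467]
eef_rot: [-3.079, -0.616, -0.003]
wrist_force: [0.5, -0.3, -2.1]
grip_width: 0.0674
grasp_force: 34.5
```

Call:
move_arm(targets=[55,-0.416,0.927,0,0,55,-0.416,0.927,0,0,55,-0.416,0.927,0,0,55,-0.416,0.927,0,0,55,-0.416,0.927,0,0])

```text
t: 12.5
eef_pos: [0.4594, 0.1223, 0.2455]
eef_rot: [3.081, 0.612, -0.001]
wrist_force: [0.4, 1.5, -2.0]
grip_width: 0.0671
grasp_force: 34.5
```

Call:
move_arm(targets=[55,-0.416,0.927,0,0,55,-0.416,0.927,0,0,55,-0.416,0.927,0,0,55,-0.416,0.927,0,0,55,-0.416,0.927,0,0])

```text
t: 13.0
eef_pos: [0.4547, -0.0297, 0.2456]
eef_rot: [3.081, 0.612, -0.001]
wrist_force: [1.3, 0.3, -0.7]
grip_width: 0.0675
grasp_force: 34.5
```

Call:
move_arm(targets=[55,-0.416,0.927,0,0,55,-0.416,0.927,0,0,55,-0.216,0.42,0,0,55,0,0,0.4,0,55,0,0,0,0])

```text
t: 13.5
eef_pos: [0.4512, -0.1038, 0.2327]
eef_rot: [-3.081, -0.61, 0.004]
wrist_force: [-0.6, -0.0, -1.5]
grip_width: 0.0669
grasp_force: 34.5
```

```bash
python3 p.py .4532 -.1028 .2; python3 - <<'E'
from rig import *
from h import *
im=[]
d={n:capture(n) for n in("top","side")};s=observe()
zu=s["eef_pos"][2]-.076
c=d["side"];i=c["image"].copy()
for (x,y,z,col) in ((s["eef_pos"][0]-.002,s["eef_pos"][1]-.0008,zu,(0,255,0)),(.4512,-.1036,.01,(255,0,0))):
    for zz,r in((0,.025),(.115,.035)): cv2.polylines(i,[proj(c,circ(x,y,z+zz,r)*[1,1,1]).round().astype(int)],1,col)
cv2.imwrite("pics/s5.png",cv2.resize(i[120:300,340:580],(800,600),interpolation=cv2.INTER_NEAREST))
print(zu,fit(d,(s["eef_pos"][0],s["eef_pos"][1]),zu,("side",)))
E
```

```text
yaw y now -67.62 turn norm 0.0000 (0.0 deg, 0.0 rows) shift norm after turn [ 0.078 -0.004  1.089] tcp [ 0.4512 -0.1038  0.2327] F [-0.58 -0.02 -1.49] w 0.0669 gf 34.5 t 13.5
0.15759540792305926 (array([ 0.4458, -0.0946]), np.float64(0.158))
```

View pics/s5.png

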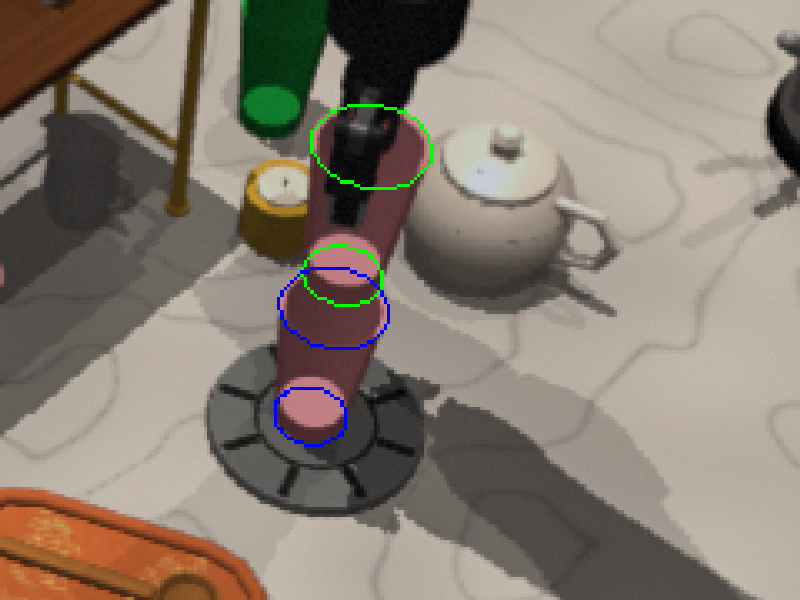

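The glass in the hand matches its predicted outline (rim at (372,147), foot at (344,275)), and glass_a matches its own (rim at (334,308)). I'll let it settle, then lower.

Call:
move_arm(targets=[55,0,0,0,0,55,0,0,0.3,0,55,0,0,0.2,0,55,0,0,0,0,55,0,0,0,0])

```text
t: 14.1
eef_pos: [0.4528, -0.1029, 0.2184]
eef_rot: [-3.081, -0.613, 0.001]
wrist_force: [0.2, -0.5, -1.5]
grip_width: 0.0673
grasp_force: 34.5
```

```bash
python3 p.py .4532 -.1028 .131
```

```text
yaw y now -67.50 turn norm 0.0000 (0.0 deg, 0.0 rows) shift norm after turn [0.016 0.004 2.912] tcp [ 0.4528 -0.1029  0.2184] F [ 0.23 -0.5  -1.49] w 0.0673 gf 34.5 t 14.1
```

Call:
move_arm(targets=[55,0,0,0.4,0,55,0,0,0.4,0,55,0,0,0.4,0,55,0,0,0.3,0,55,0,0,0.3,0])

```text
t: 14.6
eef_pos: [0.4531, -0.103, 0.1643]
eef_rot: [3.081, 0.612, 0.0]
wrist_force: [0.3, -0.1, -2.0]
grip_width: 0.0673
grasp_force: 34.5
```

Call:
move_arm(targets=[55,0,0,0.2,0,55,0,0,0.2,0,55,0,0,0.15,0,55,0,0,0.1,0,55,0,0,0,0])

```text
t: 15.1
eef_pos: [0.4528, -0.103, 0.1449]
eef_rot: [-3.081, -0.612, 0.001]
wrist_force: [0.2, 0.4, -1.0]
grip_width: 0.0671
grasp_force: 34.5
```

Call:
move_arm(targets=[55,0,0,0.07,0,55,0,0,0.07,0,55,0,0,0.07,0,55,0,0,0.06,0,55,0,0,0,0])

```text
t: 15.6
eef_pos: [0.4527, -0.103, 0.1368]
eef_rot: [-3.081, -0.612, 0.001]
wrist_force: [0.3, 0.5, -0.9]
grip_width: 0.067
grasp_force: 34.5
```

Call:
move_arm(targets=[55,0,0,0.03,0,55,0,0,0.03,0,55,0,0,0.03,0,55,0,0,0,0])

```text
t: 16.0
eef_pos: [0.4529, -0.103, 0.1343]
eef_rot: [-3.081, -0.612, 0.0]
wrist_force: [0.4, -0.0, -1.6]
grip_width: 0.0671
grasp_force: 34.5
```

```bash
python3 p.py .4532 -.1028 .131
```

```text
yaw y now -67.52 turn norm 0.0000 (0.0 deg, 0.0 rows) shift norm after turn [ 0.014 -0.002  0.109] tcp [ 0.4529 -0.103   0.1343] F [ 0.35 -0.04 -1.56] w 0.0671 gf 34.5 t 16.0
```

Call:
move_arm(targets=[55,0,0,0.03,0,55,0,0,0.02,0,55,0,0,0,0])

```text
t: 16.3
eef_pos: [0.4529, -0.103, 0.1328]
eef_rot: [3.081, 0.612, 0.0]
wrist_force: [0.1, -0.6, -1.9]
grip_width: 0.0674
grasp_force: 34.5
```

Call:
move_arm(targets=[55,0,0,0.02,0,55,0,0,0,0])

```text
t: 16.5
eef_pos: [0.4529, -0.1031, 0.1323]
eef_rot: [3.081, 0.612, 0.0]
wrist_force: [0.9, -0.8, -1.3]
grip_width: 0.0672
grasp_force: 34.5
```

Call:
move_arm(targets=[55,0,0,0.015,0,55,0,0,0,0])

```text
t: 16.7
eef_pos: [0.4529, -0.103, 0.1318]
eef_rot: [3.081, 0.612, 0.0]
wrist_force: [-1.1, -0.8, -0.6]
grip_width: 0.067
grasp_force: 34.6
```

Call:
move_arm(targets=[55,0,0,0.015,0,55,0,0,0,0])

```text
t: 16.9
eef_pos: [0.453, -0.1031, 0.1314]
eef_rot: [3.081, 0.612, 0.0]
wrist_force: [-0.9, -1.0, 1.4]
grip_width: 0.0673
grasp_force: 34.6
```

Call:
move_arm(targets=[55,0,0,0.015,0,55,0,0,0,0])

```text
t: 17.1
eef_pos: [0.453, -0.1031, 0.131]
eef_rot: [3.081, 0.612, 0.0]
wrist_force: [0.5, -0.6, 2.2]
grip_width: 0.0672
grasp_force: 34.7
```

Call:
move_arm(targets=[55,0,0,0,0])

```text
t: 17.2
eef_pos: [0.453, -0.103, 0.131]
eef_rot: [3.081, 0.612, 0.0]
wrist_force: [-0.9, -1.4, 2.7]
grip_width: 0.0672
grasp_force: 34.7
```

It has seated at the expected height. I'll ease back slightly, release and rise.

Call:
move_arm(targets=[55,0,0,-0.015,0,55,0,0,0,0,72,0,0,0,0,85.4,0,0,0,0,85.4,0,0,0,0])

```text
t: 17.7
eef_pos: [0.4529, -0.1029, 0.1313]
eef_rot: [-3.081, -0.612, 0.0]
wrist_force: [-0.8, -0.0, -0.5]
grip_width: 0.0856
grasp_force: 0.0
```

Call:
move_arm(targets=[85.4,0,0,-0.1,0,85.4,0,0,-0.4,0,85.4,0,0,-0.7,0,85.4,0,0,-0.9,0,85.4,0,0,-0.9,0])

```text
t: 18.2
eef_pos: [0.4526, -0.1029, 0.2224]
eef_rot: [-3.081, -0.612, 0.001]
wrist_force: [0.4, -0.0, -0.4]
grip_width: 0.0854
grasp_force: 0.0
```

Call:
move_arm(targets=[85.4,0,0,-0.9,0,85.4,0,0,-0.9,0,85.4,0,0,0,0])

```text
t: 18.5
eef_pos: [0.4543, -0.1032, 0.2787]
eef_rot: [3.08, 0.612, 0.009]
wrist_force: [0.1, 1.1, 0.3]
grip_width: 0.0856
grasp_force: 0.0
```

```bash
python3 p.py .6 .038 .25 2.2;python3 - <<'E'
from rig import *
from h import *
import pickle
d={n:capture(n) for n in("side",)}
pickle.dump(d,open("cams2.pkl","wb"))
c=d["side"];i=c["image"].copy()
print(fit(d,(.4512,-.1036),.055,("side",)),fit(d,(.6598,.0398),0,("side",)))
for (x,y,z,col) in ((.4512,-.1036,.055,(0,255,0)),(.4512,-.1036,.01,(255,0,0)),(.6598,.0398,0,(0,255,0))):
    for zz,r in((0,.025),(.115,.035)): cv2.polylines(i,[proj(c,circ(x,y,z+zz,r)*[1,1,1]).round().astype(int)],1,col)
cv2.imwrite("pics/s6.png",cv2.resize(i[120:300,280:520],(800,600),interpolation=cv2.INTER_NEAREST))
E
```

```text
yaw y now -67.54 turn norm -0.7748 (-69.7 deg, 8.1 rows) shift norm after turn [4.513 5.031 0.992] tcp [ 0.4543 -0.1032  0.2787] F [0.13 1.05 0.34] w 0.0856 gf 0.0 t 18.5
(array([ 0.4464, -0.0923]), np.float64(0.172)) (array([0.6592, 0.0395]), np.float64(0.051))
```

View pics/s6.png

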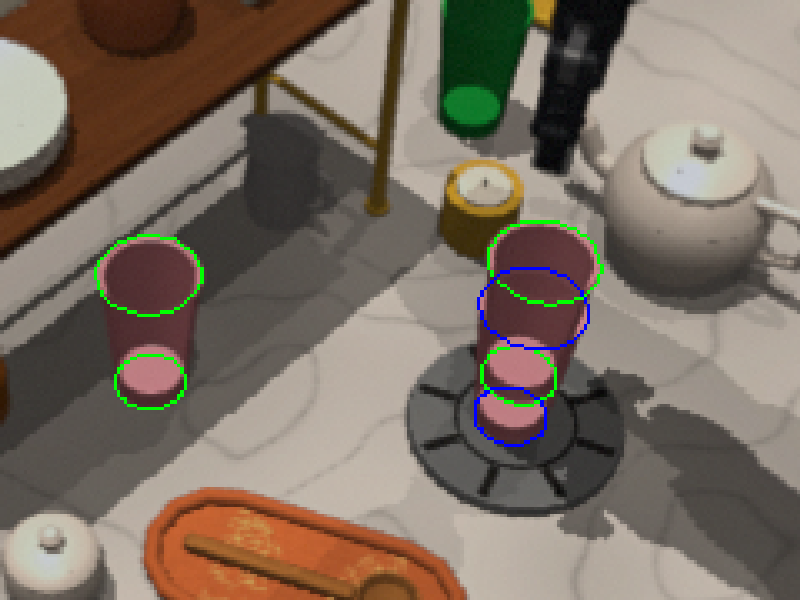

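The stack matches its prediction: glass_c seated in glass_a (rim at (545,262), foot at (518,375)), spoon in its rest, glass_b fitting at (150,275). `move_arm` cannot tilt the tool. So I'll hook glass_b by its front wall with one finger inside, draw it clear of the board, set it down and regrasp it. First a pose in front of it.

Call:
move_arm(targets=[85.4,0,0,0,-0.091,85.4,0,0,0,-0.091,85.4,0,0,0,-0.091,85.4,0,0,0,-0.091,85.4,0,0,0,-0.091])

```text
t: 19.05
eef_pos: [0.4523, -0.1029, 0.2744]
eef_rot: [-2.666, -1.659, 0.002]
wrist_force: [-0.2, -0.0, -0.2]
grip_width: 0.0852
grasp_force: 0.0
```

Call:
move_arm(targets=[85.4,0,0,0,-0.091,85.4,0,0,0,-0.091,85.4,0,0,0,-0.091,85.4,0.817,0.615,0,0,85.4,0.817,0.615,0,0])

```text
t: 19.55
eef_pos: [0.4911, -0.0555, 0.2745]
eef_rot: [-2.261, -2.179, 0.002]
wrist_force: [0.0, -0.8, 0.6]
grip_width: 0.0854
grasp_force: 0.0
```

Call:
move_arm(targets=[85.4,0.817,0.615,0,0,85.4,0.817,0.615,0,0,85.4,0.817,0.615,0,0,85.4,0.817,0.615,0,0,85.4,0,0,0.5,0])

```text
t: 20.05
eef_pos: [0.5712, 0.0445, 0.2603]
eef_rot: [-2.255, -2.187, -0.006]
wrist_force: [-0.5, 0.2, -0.5]
grip_width: 0.085
grasp_force: 0.0
```

Call:
move_arm(targets=[85.4,0,0,0.8,0,85.4,0,0,0.8,0,85.4,0,0,0.8,0,85.4,0,0,0.8,0,85.4,0,0,0.8,0])

```text
t: 20.55
eef_pos: [0.5678, 0.04, 0.1383]
eef_rot: [-2.259, -2.182, 0.002]
wrist_force: [-0.2, -0.5, -0.6]
grip_width: 0.0853
grasp_force: 0.0
```

Call:
move_arm(targets=[85.4,0,0,0.8,0,85.4,0,0,0.1,0,85.4,0,0,0,0])

```text
t: 20.85
eef_pos: [0.5678, 0.0402, 0.1124]
eef_rot: [-2.258, -2.181, 0.003]
wrist_force: [-0.4, -0.7, -0.3]
grip_width: 0.0853
grasp_force: 0.0
```

```bash
python3 p.py .596 .0397 .115 -2; python3 - <<'E'
from rig import *
from h import *
import pickle
s=observe();p=s["eef_pos"]
D={n:capture(n) for n in("side","top","wrist")};pickle.dump(D,open("cams3.pkl","wb"))
I={n:cv2.resize(c["image"],None,fx=3,fy=3,interpolation=cv2.INTER_NEAREST) for n,c in D.items()}
def dr(n,P,col): cv2.polylines(I[n],[((proj(D[n],P)+.5)*3).round().astype(int)],0,col)
for n in I:
    for z,col in((.24,(0,255,255)),(.254,(255,255,0))): dr(n,[(.6477,.17,z),(.6417,-.0,z),(.6360,-.165,z)],col)
    dr(n,circ(.6595,.0397,.115,.035),(0,255,0))
for n in("side","top"):
    for dz,r,col in((.0727,.0425,(255,0,255)),(.15,.045,(255,255,255)),(.013,.057,(0,128,255))): dr(n,circ(p[0],p[1],p[2]+dz,r),col)
def crop(n,P,w,h):
    u=proj(D[n],[P])[0]*3;x=int(np.clip(u[0]-w/2,0,1920-w));y=int(np.clip(u[1]-h/2,0,1440-h));return I[n][y:y+h,x:x+w]
a=crop("side",(.62,.03,.18),400,600);b=crop("top",(.62,.03,.2),400,300);w=cv2.resize(I["wrist"],(400,300),interpolation=cv2.INTER_AREA)
cv2.imwrite("pics/c7.png",np.hstack([a,np.vstack([b,w])]))
E
```

```text
yaw y now -1.98 turn norm 0.0002 (0.0 deg, 0.0 rows) shift norm after turn [ 0.017  0.939 -0.088] tcp [0.5678 0.0402 0.1124] F [-0.39 -0.68 -0.31] w 0.0853 gf 0.0 t 20.85
```

View pics/c7.png

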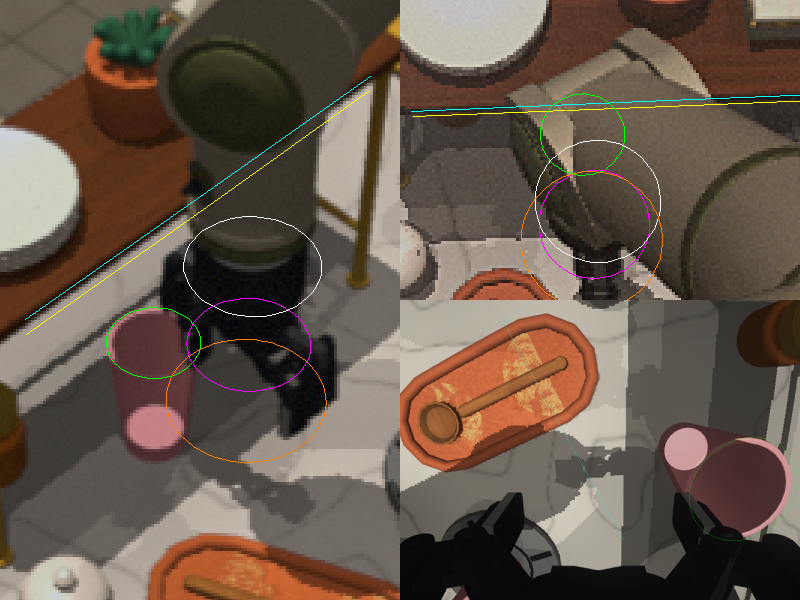

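The picture shows the flange (white ring, at (252,265)) starting about 0.15 m above the TCP with roughly 42 mm radius. The elbow is well above the board, and the board edge is at or behind my drawn lines. I'll check the far knuckle and fingertip heights numerically.

```bash
python3 - <<'E'
from h import *
import pickle
D=pickle.load(open("cams3.pkl","rb"));c=D["side"]
u=proj(c,[(.62,.03,.18)])[0]*3;o=np.array([u[0]-200,u[1]-300])
q=lambda P:((proj(c,P)+.5)*3-o).round().tolist()
for dx in(.057,.07):
    print("far",dx,[(z,q([(.568+dx,.04,z)])[0]) for z in(.125,.16,.18,.2,.22,.24)])
print("near",[(z,q([(.568-.05,.04,z)])[0]) for z in(.1124,.1254,.14)])
print("far in",[(z,q([(.568+.05,.04,z)])[0]) for z in(.1124,.1254,.14)])
# dark pixel extent in crop
im=c["image"];
g=im.max(2)
for col in (170,185,200): 
    x=int((col+o[0])/3); rows=[int(r) for r in range(240,460,3) if g[int((r+o[1])/3),x]<45]; print(col,rows[:1],rows[-1:],len(rows))
for col in (285,295,310):
    x=int((col+o[0])/3); rows=[int(r) for r in range(320,470,3) if g[int((r+o[1])/3),x]<45]; print(col,rows[:1],rows[-1:],len(rows))
E
```

```text
far 0.057 [(0.125, [186.0, 357.0]), (0.16, [186.0, 325.0]), (0.18, [187.0, 306.0]), (0.2, [187.0, 286.0]), (0.22, [187.0, 266.0]), (0.24, [187.0, 245.0])]
far 0.07 [(0.125, [173.0, 348.0]), (0.16, [173.0, 315.0]), (0.18, [173.0, 296.0]), (0.2, [173.0, 277.0]), (0.22, [173.0, 257.0]), (0.24, [173.0, 236.0])]
near [(0.1124, [297.0, 447.0]), (0.1254, [298.0, 435.0]), (0.14, [299.0, 422.0])]
far in [(0.1124, [193.0, 373.0]), (0.1254, [193.0, 361.0]), (0.14, [193.0, 348.0])]
170 [258] [309] 18
185 [261] [342] 27
200 [240] [363] 42
285 [320] [404] 26
295 [320] [428] 32
310 [341] [413] 25
```

Call:
move_arm(targets=[85.4,0,0.3,0,0,85.4,0,0.3,0,0,85.4,0,0.25,0,0,85.4,0,0.15,0,0,85.4,0,0,0,0])

```text
t: 21.5
eef_pos: [0.5994, 0.039, 0.1133]
eef_rot: [2.26, 2.182, 0.001]
wrist_force: [0.2, -0.2, 0.1]
grip_width: 0.0853
grasp_force: 0.0
```

Call:
move_arm(targets=[85.4,0,0,0.2,0,85.4,0,0,0.2,0,85.4,0,0,0.2,0,85.4,0,0,0.2,0,85.4,0,0,0,0])

```text
t: 22.0
eef_pos: [0.5979, 0.039, 0.0882]
eef_rot: [-2.259, -2.182, 0.002]
wrist_force: [0.1, 0.5, 0.0]
grip_width: 0.0857
grasp_force: 0.0
```

```bash
python3 p.py .598 .0397 .060 -2;
```

```text
yaw y now -1.99 turn norm 0.0001 (0.0 deg, 0.0 rows) shift norm after turn [0.023 0.003 0.941] tcp [0.5979 0.039  0.0882] F [0.09 0.53 0.01] w 0.0857 gf 0.0 t 22.0
```

No contact so far. I'll go as low as the rim allows so the finger pushes low down, then close in small steps.

Call:
move_arm(targets=[85.4,0.02,0.06,0.3,0,85.4,0,0,0.3,0,85.4,0,0,0.3,0,85.4,0,0,0.25,0,85.4,0,0,0,0])

```text
t: 22.5
eef_pos: [0.5997, 0.0395, 0.0535]
eef_rot: [-2.259, -2.182, 0.003]
wrist_force: [-0.4, -1.0, -0.4]
grip_width: 0.0855
grasp_force: 0.0
```

Call:
move_arm(targets=[85.4,0,0,0.1,0,85.4,0,0,0.08,0,82,0,0,0,0,79,0,0,0,0,76,0,0,0,0])

```text
t: 23.0
eef_pos: [0.6006, 0.0396, 0.0497]
eef_rot: [2.26, 2.182, 0.0]
wrist_force: [0.2, 0.1, 1.0]
grip_width: 0.0761
grasp_force: 0.0
```

Call:
move_arm(targets=[73,0,0,0,0,71,0,0,0,0,69,0,0,0,0,67,0,0,0,0,65,0,0,0,0])

```text
t: 23.5
eef_pos: [0.6004, 0.0396, 0.0494]
eef_rot: [-2.26, -2.182, 0.0]
wrist_force: [0.0, 0.3, -0.9]
grip_width: 0.0647
grasp_force: 0.0
```

```bash
python3 p.py .600 .0397 .047 -2; python3 - <<'E'
from rig import *
from h import *
d={n:capture(n) for n in("side",)}
for g in((.6595,.0397),(.652,.0397)): print(fit(d,g,0,("side",)))
E
```

```text
yaw y now -2.00 turn norm -0.0000 (-0.0 deg, 0.0 rows) shift norm after turn [ 0.003 -0.014  0.081] tcp [0.6004 0.0396 0.0494] F [ 0.02  0.33 -0.9 ] w 0.0647 gf 0.0 t 23.5
(array([0.6561, 0.0415]), np.float64(0.21))
(array([0.656 , 0.0417]), np.float64(0.21))
```

```bash
cat > base.py <<'E'
from rig import *
from h import *
import pickle
def base(c,near):
    h=cv2.cvtColor(c["image"],cv2.COLOR_BGR2HSV).astype(int)
    m=(((h[...,0]>=160)|(h[...,0]<=5))&(h[...,1]>50)&(h[...,1]<150)&(h[...,2]>150)).astype(np.uint8)
    k,l,st,ce=cv2.connectedComponentsWithStats(m);u=proj(c,[near])[0]
    j=min((i for i in range(1,k) if st[i,4]>30),key=lambda i:np.hypot(*(ce[i]-u)));return onz(c,[ce[j]],.014)[0].round(4),st[j]
if __name__=="__main__":
    print("before",base(pickle.load(open("cams2.pkl","rb"))["side"],(.6595,.0397,.014)))
    print("now",base(capture("side"),(.65,.0397,.014)))
E
python3 base.py
```

```text
before (array([0.6588, 0.0395, 0.014 ]), array([316, 224,  19,  14, 210], dtype=int32))
now (array([0.6588, 0.0388, 0.014 ]), array([317, 223,  18,  15, 206], dtype=int32))
```

Call:
move_arm(targets=[63,0,0,0,0,61,0,0,0,0,59,0,0,0,0,57,0,0,0,0,55,0,0,0,0])

```text
t: 24.1
eef_pos: [0.6005, 0.0396, 0.0495]
eef_rot: [2.26, 2.182, 0.0]
wrist_force: [0.9, -0.0, 0.3]
grip_width: 0.0548
grasp_force: 0.3
```

```bash
python3 base.py; python3 p.py .600 .0397 .047 -2
```

```text
before (array([0.6588, 0.0395, 0.014 ]), array([316, 224,  19,  14, 210], dtype=int32))
now (array([0.6586, 0.0384, 0.014 ]), array([317, 223,  18,  15, 204], dtype=int32))
yaw y now -2.00 turn norm 0.0000 (0.0 deg, 0.0 rows) shift norm after turn [ 0.002 -0.016  0.082] tcp [0.6005 0.0396 0.0495] F [-0.45  0.81  0.39] w 0.0549 gf 0.3 t 24.15
```

```bash
cat > tilt.py <<'E'
from rig import *
from h import *
def fit_tilt(c,g,view="side",k=4):
    f=cv2.bilateralFilter(c["image"],5,20,2);dark=cv2.dilate((f.max(2)<38).astype(np.uint8),np.ones((3,3)))
    up=lambda m:cv2.resize(m*255,None,fx=k,fy=k,interpolation=cv2.INTER_LINEAR)>127
    m=up(pinkm(c["image"]));valid=~up(dark)
    a,b=(proj(c,[[*g,.06]])[0]*k).astype(int);sl=(slice(b-40*k,b+40*k),slice(a-26*k,a+26*k))
    def shape(p):
        x,y,th=p
        P=np.r_[circ(0,0,0,.025),circ(0,0,.115,.035)]+[.025,0,0]
        P=P@R.from_euler("y",-th).as_matrix().T-[.025,0,0]+[x,y,0]
        u=cv2.convexHull(((proj(c,P)+.5)*k-.5).astype(np.float32));q=np.zeros(m.shape,np.uint8);cv2.fillConvexPoly(q,np.round(u*16).astype(np.int32),1,shift=4);return q[sl].astype(bool)
    mm=m[sl]; V=valid[sl]
    near=cv2.dilate(shape((*g,0)).astype(np.uint8),np.ones((41,41))).astype(bool);V=V&near
    cost=lambda p:((shape(p)^mm)&V).sum()/shape(p).sum()
    best=min((minimize(cost,(*g,t),method="Nelder-Mead",options=dict(initial_simplex=[(*g,t),(g[0]-.01,g[1],t),(g[0],g[1]+.01,t),(*g,t+.1)],xatol=2e-4,fatol=1e-4)) for t in(0,.1)),key=lambda r:r.fun)
    return best.x.round(4),round(best.fun,3)
if __name__=="__main__":
    import pickle
    print(fit_tilt(pickle.load(open("cams2.pkl","rb"))["side"],(.6595,.0397)))
    print(fit_tilt(capture("side"),(.6575,.0397)))
E
python3 tilt.py
```

```text
(array([0.6598, 0.0392, 0.0036]), np.float64(0.031))
(array([0.6587, 0.0383, 0.0869]), np.float64(0.02))
```

The fit shows the glass tips about 5° instead of sliding, because table friction is high. I'll ease it back upright, take a higher bite, and let both pads pinch the wall, which limits the tilt and straightens the glass.

Call:
move_arm(targets=[57,0,0,0,0,59,0,0,0,0,61,0,0,0,0,63,0,0,0,0,66,0,0,0,0])

```text
t: 24.7
eef_pos: [0.6004, 0.0395, 0.0494]
eef_rot: [-2.26, -2.182, 0.0]
wrist_force: [0.1, -0.2, 0.2]
grip_width: 0.0659
grasp_force: 0.0
```

Call:
move_arm(targets=[75,0,0,0,0,75,0,0,-0.35,0,75,0,0,-0.35,0,75,0,0.07,0,0,70,0,0,0,0])

```text
t: 25.2
eef_pos: [0.6033, 0.0395, 0.0712]
eef_rot: [2.259, 2.181, 0.002]
wrist_force: [0.0, 0.5, -0.4]
grip_width: 0.0702
grasp_force: 0.0
```

```bash
python3 tilt.py; python3 p.py .602 .0397 .07 -2
```

```text
(array([0.6598, 0.0392, 0.0036]), np.float64(0.031))
(array([ 0.6584,  0.0375, -0.0181]), np.float64(0.031))
yaw y now -2.01 turn norm -0.0001 (-0.0 deg, 0.0 rows) shift norm after turn [ 0.007 -0.029  0.027] tcp [0.6029 0.0395 0.0708] F [-0.86 -0.07 -0.75] w 0.0704 gf 0.0 t 25.25
```

Call:
move_arm(targets=[66,0,0,0,0,62,0,0,0,0,58,0,0,0,0,54,0,0,0,0,50,0,0,0,0], grip_force=30)

```text
t: 25.75
eef_pos: [0.6027, 0.0396, 0.0704]
eef_rot: [2.26, 2.182, 0.0]
wrist_force: [0.5, 0.2, 0.2]
grip_width: 0.0502
grasp_force: 0.3
```

Call:
move_arm(targets=[47,0,0,0,0,44,0,0,0,0,41,0,0,0,0,38,0,0,0,0,36,0,0,0,0])

```text
t: 26.25
eef_pos: [0.6025, 0.0395, 0.0705]
eef_rot: [-2.26, -2.182, 0.0]
wrist_force: [0.8, 0.0, 1.0]
grip_width: 0.0363
grasp_force: 0.2
```

```bash
sed -i '$d' tilt.py; cat >> tilt.py <<'E'
    c=capture("side");pickle.dump(c,open("last.pkl","wb"))
    print(fit_tilt(c,(.655,.0385)))
E
python3 tilt.py
```

```text
(array([0.6598, 0.0392, 0.0036]), np.float64(0.031))
(array([0.6591, 0.0385, 0.1497]), np.float64(0.021))
```

Call:
move_arm(targets=[34,0,0,0,0,32,0,0,0,0,30,0,0,0,0,28,0,0,0,0,26,0,0,0,0])

```text
t: 26.8
eef_pos: [0.6025, 0.0395, 0.0704]
eef_rot: [-2.26, -2.182, 0.0]
wrist_force: [1.2, -0.3, 0.0]
grip_width: 0.0258
grasp_force: 0.2
```

Call:
move_arm(targets=[24,0,0,0,0,22,0,0,0,0,20,0,0,0,0,18,0,0,0,0,16,0,0,0,0])

```text
t: 27.3
eef_pos: [0.6034, 0.0397, 0.0708]
eef_rot: [2.259, 2.182, 0.002]
wrist_force: [2.0, -0.7, 1.6]
grip_width: 0.0165
grasp_force: 5.4
```

```bash
python3 tilt.py
```

```text
(array([0.6598, 0.0392, 0.0036]), np.float64(0.031))
(array([0.6571, 0.0388, 0.2262]), np.float64(0.024))
```

Call:
move_arm(targets=[14,0,0,0,0,12,0,0,0,0,10,0,0,0,0,8,0,0,0,0,6,0,0,0,0])

```text
t: 27.85
eef_pos: [0.6069, 0.0401, 0.0725]
eef_rot: [2.256, 2.179, 0.012]
wrist_force: [7.6, -1.0, 10.6]
grip_width: 0.0103
grasp_force: 25.9
```

Call:
move_arm(targets=[3,0,0,0,0,1,0,0,0,0,1,0,0,0,0])

```text
t: 28.15
eef_pos: [0.6069, 0.0401, 0.0725]
eef_rot: [2.256, 2.179, 0.012]
wrist_force: [7.7, -0.9, 10.0]
grip_width: 0.0101
grasp_force: 25.9
```

```bash
python3 tilt.py
```

```text
(array([0.6598, 0.0392, 0.0036]), np.float64(0.031))
(array([0.6502, 0.0385, 0.109 ]), np.float64(0.028))
```

Call:
move_arm(targets=[1,0,-0.1,-0.1,0,1,0,-0.1,-0.1,0,1,0,-0.1,-0.1,0,1,0,0,0,0,1,0,0,0,0])

```text
t: 28.7
eef_pos: [0.5923, 0.0396, 0.0788]
eef_rot: [-2.259, -2.181, 0.003]
wrist_force: [-0.1, -0.1, -1.8]
grip_width: 0.004
grasp_force: 29.9
```

```bash
python3 tilt.py
```

```text
(array([0.6598, 0.0392, 0.0036]), np.float64(0.031))
(array([ 0.6216,  0.035 , -0.0732]), np.float64(0.009))
```

The wall is clamped flush (4 mm) and glass_b hangs free, leaning back about 4° as expected. Drawing it forward into the open.

Call:
move_arm(targets=[1,0,-0.2,-0.1,0,1,0,-0.4,-0.1,0,1,-0.25,-0.5,0,0,1,-0.25,-0.5,0,0,1,-0.25,-0.5,0,0])

```text
t: 29.25
eef_pos: [0.528, 0.0194, 0.0857]
eef_rot: [-2.259, -2.182, 0.001]
wrist_force: [0.0, -0.7, -2.6]
grip_width: 0.0045
grasp_force: 29.9
```

Call:
move_arm(targets=[1,-0.25,-0.3,0,0,1,-0.25,-0.2,0,0,1,0,0,0,0,1,0,0,0,0])

```text
t: 29.65
eef_pos: [0.5149, 0.0051, 0.0856]
eef_rot: [2.26, 2.182, 0.001]
wrist_force: [0.1, -0.7, -1.0]
grip_width: 0.0042
grasp_force: 30.0
```

```bash
sed -i 's/(.655,.0385)/tuple(map(float,__import__("sys").argv[1:3]))/' tilt.py; python3 tilt.py .545 .0; python3 p.py .5 0 .07 -2
```

```text
(array([0.6598, 0.0392, 0.0036]), np.float64(0.031))
(array([ 0.5443, -0.0045, -0.1018]), np.float64(0.027))
yaw y now -2.00 turn norm -0.0000 (-0.0 deg, 0.0 rows) shift norm after turn [-0.198 -0.497  0.518] tcp [0.5151 0.0054 0.0856] F [-0.32 -0.79 -2.59] w 0.0042 gf 30.0 t 29.7
```

Call:
move_arm(targets=[1,0,0,0.06,0,1,0,0,0.06,0,1,0,0,0.06,0,1,0,0,0,0])

```text
t: 30.1
eef_pos: [0.5142, 0.0052, 0.0797]
eef_rot: [-2.259, -2.182, 0.001]
wrist_force: [0.3, -0.6, -1.6]
grip_width: 0.0048
grasp_force: 29.9
```

Call:
move_arm(targets=[1,0,0,0.05,0,1,0,0,0,0])

```text
t: 30.3
eef_pos: [0.5142, 0.0051, 0.0784]
eef_rot: [-2.26, -2.182, 0.0]
wrist_force: [1.0, 0.2, -1.3]
grip_width: 0.0043
grasp_force: 29.9
```

Call:
move_arm(targets=[1,0,0,0.05,0,1,0,0,0,0])

```text
t: 30.5
eef_pos: [0.5139, 0.0052, 0.0777]
eef_rot: [2.26, 2.183, -0.0]
wrist_force: [-3.7, -0.3, 11.6]
grip_width: 0.0049
grasp_force: 32.4
```

Call:
move_arm(targets=[1,0,0,0.05,0,1,0,0,0,0])

```text
t: 30.7
eef_pos: [0.5133, 0.0052, 0.0772]
eef_rot: [2.259, 2.183, -0.001]
wrist_force: [-8.9, 0.0, 28.4]
grip_width: 0.0046
grasp_force: 36.6
```

Call:
move_arm(targets=[1,0,0,-0.04,0,1,0,0,-0.03,0,1,0,0,0,0,5,0,0,0,0,6,0,0,0,0])

```text
t: 31.2
eef_pos: [0.5144, 0.0051, 0.0775]
eef_rot: [-2.26, -2.182, -0.0]
wrist_force: [-0.9, -0.3, 0.3]
grip_width: 0.0057
grasp_force: 0.3
```

Call:
move_arm(targets=[7,0,0,0,0,8,0,0,0,0,10,0,0,0,0,13,0,0,0,0,17,0,0,0,0])

```text
t: 31.7
eef_pos: [0.5143, 0.0051, 0.0776]
eef_rot: [-2.26, -2.182, 0.0]
wrist_force: [0.4, -0.6, 0.5]
grip_width: 0.0166
grasp_force: 0.1
```

```bash
python3 tilt.py .545 -.003
```

```text
(array([0.6598, 0.0392, 0.0036]), np.float64(0.031))
(array([ 0.5387,  0.0014, -0.051 ]), np.float64(0.025))
```

Call:
move_arm(targets=[20,0,0,0,0,24,0,0,0,0,28,0,0,0,0,32,0,0,0,0,32,0,0,0,0])

```text
t: 32.25
eef_pos: [0.5144, 0.0051, 0.0777]
eef_rot: [2.26, 2.182, 0.0]
wrist_force: [0.2, -0.4, 0.6]
grip_width: 0.0318
grasp_force: 0.0
```

```bash
python3 tilt.py .54 .001
```

```text
(array([0.6598, 0.0392, 0.0036]), np.float64(0.031))
(array([ 0.5386,  0.0024, -0.014 ]), np.float64(0.022))
```

Call:
move_arm(targets=[32,0,0,-0.3,0,32,0,0,-0.6,0,32,0,0,-0.8,0,60,0,0,-0.9,0,85.4,0,0,-0.9,0])

```text
t: 32.8
eef_pos: [0.514, 0.0051, 0.1843]
eef_rot: [-2.26, -2.182, 0.0]
wrist_force: [0.1, -0.5, 0.1]
grip_width: 0.0599
grasp_force: 0.0
```

Call:
move_arm(targets=[85.4,0,0,-0.5,0,85.4,0,0,0,0])

```text
t: 33.0
eef_pos: [0.5153, 0.0051, 0.2003]
eef_rot: [2.258, 2.18, 0.005]
wrist_force: [0.8, 0.2, -0.7]
grip_width: 0.085
grasp_force: 0.0
```

```bash
python3 tilt.py .54 .001; python3 - <<'E'
from rig import *
from h import *
import pickle
c=pickle.load(open("last.pkl","rb"));d={"side":c};r=fit(d,(.5386,.0024),0,("side",));print(r)
# wrist check
w=capture("wrist");pickle.dump(w,open("w8.pkl","wb"))
print("wrist fit",fit({"wrist":w},r[0],0,("wrist",),r=110))
plan(observe(),[*r[0],.14])
E
```

```text
(array([0.6598, 0.0392, 0.0036]), np.float64(0.031))
(array([ 0.5386,  0.0025, -0.0108]), np.float64(0.026))
(array([0.5395, 0.0025]), np.float64(0.039))
wrist fit (array([0.5355, 0.0045]), np.float64(0.023))
yaw y now -2.01 turn norm 0.0000 (0.0 deg, 0.0 rows) shift norm after turn [-0.051  0.844  1.932] tcp [0.5142 0.0049 0.1979] F [ 0.49 -0.37 -1.06] w 0.0854 gf 0.0 t 33.1
```

Call:
move_arm(targets=[85.4,-0.05,0.38,0,0,85.4,0,0.38,0,0,85.4,0,0,0.5,0,85.4,0,0,0,0,85.4,0,0,0,0])

```text
t: 33.6
eef_pos: [0.5371, 0.0029, 0.1819]
eef_rot: [-2.259, -2.182, 0.002]
wrist_force: [-0.2, -0.2, 0.6]
grip_width: 0.0856
grasp_force: 0.0
```

```bash
python3 - <<'E'
from rig import *
from h import *
w=capture("wrist");s=observe()
r=fit({"wrist":w},(.537,.0035),0,("wrist",),r=120);print("wrist fit",r)
plan(s,[*r[0],.076])
E
```

```text
wrist fit (array([0.5355, 0.0046]), np.float64(0.012))
yaw y now -1.99 turn norm 0.0000 (0.0 deg, 0.0 rows) shift norm after turn [ 0.055 -0.056  3.546] tcp [0.5372 0.0029 0.1824] F [ 1.19 -0.16 -0.24] w 0.0852 gf 0.0 t 33.65
```

Call:
move_arm(targets=[85.4,0.04,-0.03,0.8,0,85.4,0,0,0.8,0,85.4,0,0,0.8,0,85.4,0,0,0.7,0,85.4,0,0,0.42,0])

```text
t: 34.15
eef_pos: [0.536, 0.004, 0.076]
eef_rot: [-2.259, -2.182, 0.001]
wrist_force: [0.1, -0.5, 0.4]
grip_width: 0.0855
grasp_force: 0.0
```

Call:
move_arm(targets=[85.4,0,0,0,0,78,0,0,0,0,74,0,0,0,0,70,0,0,0,0,66,0,0,0,0])

```text
t: 34.65
eef_pos: [0.5366, 0.004, 0.0784]
eef_rot: [2.259, 2.181, 0.002]
wrist_force: [-1.6, -0.7, 9.0]
grip_width: 0.0668
grasp_force: 31.0
```

Call:
move_arm(targets=[55,0,0,0,0,55,0,0,0,0,55,0,0,0,0])

```text
t: 34.95
eef_pos: [0.5366, 0.004, 0.0783]
eef_rot: [2.259, 2.181, 0.002]
wrist_force: [-1.2, 0.1, 9.0]
grip_width: 0.067
grasp_force: 31.0
```

```bash
python3 p.py .4512 -.1036 .29
```

```text
yaw y now -2.01 turn norm 0.0000 (0.0 deg, 0.0 rows) shift norm after turn [-3.684 -2.708 -7.06 ] tcp [0.5366 0.004  0.0783] F [-1.19  0.12  9.01] w 0.067 gf 31.0 t 34.95
```

Call:
move_arm(targets=[55,0,0,-0.1,0,55,0,0,-0.3,0,55,0,0,-0.8,0,55,0,0,-0.9,0,55,0,0,-0.9,0])

```text
t: 35.45
eef_pos: [0.5358, 0.004, 0.1685]
eef_rot: [-2.259, -2.182, 0.001]
wrist_force: [-0.5, -1.1, -1.6]
grip_width: 0.0667
grasp_force: 34.7
```

Call:
move_arm(targets=[55,0,0,-0.9,0,55,0,0,-0.9,0,55,0,0,-0.9,0,55,0,0,-0.9,0,55,0,0,-0.5,0])

```text
t: 35.95
eef_pos: [0.5363, 0.0041, 0.2929]
eef_rot: [2.259, 2.181, 0.003]
wrist_force: [0.3, 0.0, -1.5]
grip_width: 0.0668
grasp_force: 34.7
```

Call:
move_arm(targets=[55,-0.3,-0.2,0,0,55,-0.75,-0.55,0,0,55,-0.75,-0.55,0,0,55,-0.75,-0.55,0,0,55,-0.75,-0.55,0,0])

```text
t: 36.45
eef_pos: [0.4585, -0.0937, 0.2891]
eef_rot: [-2.259, -2.181, 0.002]
wrist_force: [0.4, -0.1, -1.8]
grip_width: 0.0668
grasp_force: 34.7
```

Call:
move_arm(targets=[55,-0.38,-0.31,0,0,55,0,0,0,0,55,0,0,0,0,55,0,0,0,0])

```text
t: 36.85
eef_pos: [0.4513, -0.1029, 0.2898]
eef_rot: [-2.259, -2.183, -0.0]
wrist_force: [-0.3, 0.7, -2.5]
grip_width: 0.067
grasp_force: 34.7
```

```bash
python3 p.py .4512 -.1036 .178; python3 - <<'E'
from rig import *
from h import *
import pickle
D={n:capture(n) for n in("side","wrist")};pickle.dump(D,open("cams9.pkl","wb"));s=observe()
c=D["side"]
# edges of pink silhouette along image rows vs prediction for the held glass and the stack
m=pinkm(c["image"]);p=s["eef_pos"]
def rowext(r,a,b):
    x=np.flatnonzero(m[r,a:b]);return (a+x.min(),a+x.max()) if len(x) else None
for nm,(x,y,z) in dict(held=(p[0],p[1],p[2]-.0783),c=(.4512,-.1036,.055),a=(.4512,-.1036,.01)).items():
    for f in(.02,.04,.06,.1):
        q=proj(c,circ(x,y,z+f,.025+.01*f/.115,200));r=int(round(proj(c,[(x,y,z+f)])[0][1]))
        print(nm,f,r,"pred",q[:,0].min().round(1),q[:,0].max().round(1),"seen",rowext(r,int(q[:,0].min())-8,int(q[:,0].max())+9))
E
```

```text
yaw y now -1.96 turn norm 0.0000 (0.0 deg, 0.0 rows) shift norm after turn [-2.400e-02 -1.000e-03  3.727e+00] tcp [ 0.4513 -0.1029  0.2898] F [-0.34  0.71 -2.47] w 0.067 gf 34.7 t 36.85
held 0.02 178 pred 433.6 460.5 seen (np.int64(434), np.int64(460))
held 0.04 171 pred 434.1 463.1 seen (np.int64(435), np.int64(463))
held 0.06 164 pred 434.6 465.8 seen (np.int64(434), np.int64(464))
held 0.1 149 pred 435.7 471.5 seen (np.int64(435), np.int64(467))
c 0.02 226 pred 424.3 448.5 seen (np.int64(421), np.int64(451))
c 0.04 221 pred 424.6 450.8 seen (np.int64(423), np.int64(453))
c 0.06 215 pred 424.9 453.1 seen (np.int64(423), np.int64(455))
c 0.1 203 pred 425.6 457.8 seen (np.int64(426), np.int64(458))
a 0.02 239 pred 421.8 445.4 seen (np.int64(422), np.int64(446))
a 0.04 233 pred 422.1 447.6 seen (np.int64(422), np.int64(448))
a 0.06 228 pred 422.4 449.8 seen (np.int64(422), np.int64(450))
a 0.1 216 pred 423.0 454.3 seen (np.int64(423), np.int64(455))
```

The held glass and the stack line up within half a pixel. Lowering.

Call:
move_arm(targets=[55,0,0.02,0.4,0,55,0,0,0.5,0,55,0,0,0.4,0,55,0,0,0.4,0,55,0,0,0.3,0])

```text
t: 37.45
eef_pos: [0.4514, -0.1031, 0.2285]
eef_rot: [-2.258, -2.182, 0.001]
wrist_force: [0.4, -0.4, -2.3]
grip_width: 0.0667
grasp_force: 34.7
```

Call:
move_arm(targets=[55,0,0,0.3,0,55,0,0,0.3,0,55,0,0,0.3,0,55,0,0,0.2,0,55,0,0,0,0])

```text
t: 37.95
eef_pos: [0.4513, -0.1034, 0.1962]
eef_rot: [-2.259, -2.182, 0.001]
wrist_force: [-0.6, -0.5, -1.9]
grip_width: 0.0668
grasp_force: 34.7
```

Call:
move_arm(targets=[55,0,0,0.1,0,55,0,0,0.1,0,55,0,0,0.06,0,55,0,0,0,0,55,0,0,0,0])

```text
t: 38.45
eef_pos: [0.4516, -0.1035, 0.1893]
eef_rot: [2.26, 2.182, -0.0]
wrist_force: [-0.9, 0.4, -1.6]
grip_width: 0.0669
grasp_force: 34.7
```

Call:
move_arm(targets=[55,0,0,0.05,0,55,0,0,0.05,0,55,0,0,0.05,0,55,0,0,0.04,0,55,0,0,0,0])

```text
t: 38.95
eef_pos: [0.4515, -0.1035, 0.1833]
eef_rot: [-2.26, -2.182, 0.0]
wrist_force: [-0.4, 0.6, -3.2]
grip_width: 0.0671
grasp_force: 34.7
```

Call:
move_arm(targets=[55,0,0,0.03,0,55,0,0,0.03,0,55,0,0,0,0])

```text
t: 39.25
eef_pos: [0.4516, -0.1035, 0.1817]
eef_rot: [-2.26, -2.182, 0.0]
wrist_force: [-1.4, -0.8, -1.1]
grip_width: 0.0665
grasp_force: 34.7
```

Call:
move_arm(targets=[55,0,0,0.02,0,55,0,0,0.02,0,55,0,0,0,0])

```text
t: 39.55
eef_pos: [0.4516, -0.1035, 0.1805]
eef_rot: [-2.26, -2.182, 0.0]
wrist_force: [-0.7, -0.5, -0.8]
grip_width: 0.0672
grasp_force: 34.7
```

Call:
move_arm(targets=[55,0,0,0.02,0,55,0,0,0.01,0,55,0,0,0,0])

```text
t: 39.85
eef_pos: [0.4516, -0.1035, 0.1796]
eef_rot: [-2.26, -2.182, 0.0]
wrist_force: [-2.0, 0.1, -0.2]
grip_width: 0.0672
grasp_force: 34.8
```

Call:
move_arm(targets=[55,0,0,0.015,0,55,0,0,0,0])

```text
t: 40.05
eef_pos: [0.4516, -0.1035, 0.1792]
eef_rot: [-2.26, -2.182, 0.0]
wrist_force: [-2.0, 0.3, 0.6]
grip_width: 0.0669
grasp_force: 34.8
```

Call:
move_arm(targets=[55,0,0,0.015,0,55,0,0,0,0])

```text
t: 40.25
eef_pos: [0.4516, -0.1035, 0.1787]
eef_rot: [-2.26, -2.182, 0.0]
wrist_force: [-1.7, -0.8, 1.1]
grip_width: 0.0668
grasp_force: 34.9
```

Call:
move_arm(targets=[55,0,-0.015,0,0,55,0,0,0.01,0,55,0,0,0,0])

```text
t: 40.55
eef_pos: [0.4512, -0.1035, 0.1784]
eef_rot: [-2.26, -2.182, 0.0]
wrist_force: [-1.1, 0.4, 0.4]
grip_width: 0.0665
grasp_force: 34.8
```

Call:
move_arm(targets=[55,0,0,0.01,0,55,0,0,0,0])

```text
t: 40.75
eef_pos: [0.4512, -0.1035, 0.1782]
eef_rot: [-2.26, -2.182, 0.0]
wrist_force: [-0.8, -0.1, -0.5]
grip_width: 0.0667
grasp_force: 34.8
```

Call:
move_arm(targets=[55,0,0,0.01,0,55,0,0,0,0])

```text
t: 40.95
eef_pos: [0.4512, -0.1035, 0.1779]
eef_rot: [-2.26, -2.182, 0.0]
wrist_force: [-2.4, -0.2, 1.1]
grip_width: 0.0668
grasp_force: 34.9
```

Call:
move_arm(targets=[55,0,0,0.01,0,55,0,0,0,0])

```text
t: 41.15
eef_pos: [0.4512, -0.1035, 0.1776]
eef_rot: [2.26, 2.182, -0.0]
wrist_force: [-1.4, 0.2, 2.0]
grip_width: 0.067
grasp_force: 34.9
```

It has seated at the expected 0.178. Releasing slowly and rising, then a numeric check.

Call:
move_arm(targets=[68,0,0,0,0,69,0,0,0,0,72,0,0,0,0,85.4,0,0,0,0,85.4,0,0,0,0])

```text
t: 41.65
eef_pos: [0.4515, -0.1035, 0.1776]
eef_rot: [2.26, 2.182, 0.0]
wrist_force: [-0.3, -0.1, -0.3]
grip_width: 0.0855
grasp_force: 0.0
```

Call:
move_arm(targets=[85.4,0,0,-0.1,0,85.4,0,0,-0.4,0,85.4,0,0,-0.8,0,85.4,0,0,-0.9,0,85.4,0,0,-0.9,0])

```text
t: 42.15
eef_pos: [0.451, -0.1033, 0.2717]
eef_rot: [-2.259, -2.182, 0.0]
wrist_force: [0.1, -0.3, 0.1]
grip_width: 0.0857
grasp_force: 0.0
```

Call:
move_arm(targets=[85.4,0,0,-0.9,0,85.4,0,0,-0.5,0,85.4,0,0,0,0,85.4,0,0,0,0])

```text
t: 42.55
eef_pos: [0.451, -0.1035, 0.3124]
eef_rot: [2.26, 2.182, 0.0]
wrist_force: [0.2, 0.9, -0.4]
grip_width: 0.0853
grasp_force: 0.0
```

```bash
python3 p.py .45 -.1 .3; python3 - <<'E'
from rig import *
from h import *
import pickle
c=capture("side");m=pinkm(c["image"])
for nm,z,fs in(("b",.1,(.075,.095,.11)),("c",.055,(.08,.1)),("a",.01,(.02,.05,.1))):
    for f in fs:
        x,y=.4512,-.1036
        q=proj(c,circ(x,y,z+f,.025+.01*f/.115,200));r=int(round(proj(c,[(x,y,z+f)])[0][1]))
        a,b=int(q[:,0].min())-8,int(q[:,0].max())+9;xx=np.flatnonzero(m[r,a:b])+a
        print(nm,f,r,"pred",q[:,0].min().round(1),q[:,0].max().round(1),"seen",xx.min(),xx.max())
top=proj(c,circ(.4512,-.1036,.215,.035,200));col=int(top[:,0].mean());rr=np.flatnonzero(m[:250,col]);print("rim top row pred",top[:,1].min(),"seen",rr[rr>120].min())
old=pickle.load(open("cams2.pkl","rb"))["side"]["image"]
dif=(cv2.absdiff(cv2.GaussianBlur(old,(5,5),0),cv2.GaussianBlur(c["image"],(5,5),0)).max(2)>40).astype(np.uint8)
k,l,st,ce=cv2.connectedComponentsWithStats(dif);print([(st[i].tolist()) for i in range(1,k) if st[i,4]>40])
E
```

```text
yaw y now -2.01 turn norm 0.0000 (0.0 deg, 0.0 rows) shift norm after turn [ 0.116 -0.038  0.414] tcp [ 0.451  -0.1035  0.3124] F [ 0.23  0.92 -0.45] w 0.0853 gf 0.0 t 42.55
b 0.075 196 pred 427.9 458.4 seen 425 458
b 0.095 190 pred 428.3 460.9 seen 428 461
b 0.11 185 pred 428.6 462.8 seen 428 462
c 0.08 209 pred 425.3 455.4 seen 424 455
c 0.1 203 pred 425.6 457.8 seen 426 458
a 0.02 239 pred 421.8 445.4 seen 422 446
a 0.05 231 pred 422.3 448.7 seen 422 449
a 0.1 216 pred 423.0 454.3 seen 423 455
rim top row pred 170.88683171981128 seen 172
[[442, 0, 15, 30, 271], [545, 0, 13, 10, 85], [509, 3, 23, 24, 245], [423, 44, 29, 87, 764], [450, 75, 41, 13, 170], [468, 104, 33, 54, 1073], [428, 113, 39, 85, 1420], [328, 191, 13, 21, 95], [311, 193, 15, 11, 76], [428, 208, 21, 14, 236], [429, 221, 16, 7, 76], [316, 223, 19, 15, 228], [457, 231, 22, 16, 192], [623, 258, 17, 59, 361], [515, 263, 125, 68, 1004], [447, 269, 17, 13, 151], [487, 286, 16, 10, 43], [505, 297, 70, 49, 459], [605, 452, 24, 19, 108], [633, 459, 7, 16, 57]]
```

```bash
python3 -c "
from rig import *
print(job_done())"
```

```text
the job is handed in; nothing more can be done
None
```

I've handed the job in: the spoon lies flat in its rest and all three pink glasses stand in one straight stack on the trivet. The last check was numeric: the stack fitted to within about 3 pixels, and I saw no sign of the riser or other tea things having moved. The tool can't tilt, so I tipped glass_b about 13° by its wall and drew it out (28 N peak setting it down).

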